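# Stow the stamp and release the locked drawer

### The arm

A 6-joint arm with a two-finger parallel gripper is mounted at the origin on the work surface. World frame = base frame: x ahead of the robot, y to its left, z up, the work surface at z = 0. Lengths are in m, angles in degrees, forces in N, time in s.
With the tool pointing down it reaches from about 0.4 to 0.825 m from the base axis. Payload 7 kg.
Tool frame: the origin (TCP) lies between the finger pads; the fingertips stand 11 mm ahead of it and the grasp point (between the pads) lies 8 mm behind it (r.tcp_to_tips is the distance from the TCP to the fingertips, in m); x points along the fingers, y is the direction in which the jaws open and shut, and the axes are right-handed (so a half turn about x gives the same grasp; the last joint's range is limited). The gripper opens to 88 mm and grips with 3 to 60 N. Pads are 19 mm wide; open, the fingers measure 130 mm over their backs; the gripper's body (78 mm by 193 mm) begins 47 mm behind the grasp point.
Start: joints at [-50.3, 20.546, 0.682, 0, -70.136, -16.507], TCP at [0.266, -0.62, 0.238] pointing down, gripper open.
Joint ranges: [-176.03, 176.03], [-82.01, 121.73], [-58.28, 71.71], [-173.87, 95.51], [-174.79, -0.11], [-173.66, 173.66]. Speed limits (degrees/s): [136.94, 136.94, 172.46, 180, 180, 180].

### API

Orientations are given as [roll, pitch, yaw] about the fixed x, y, z axes, in that order (R = Rz(yaw) Ry(pitch) Rx(roll)).
In Python, from plant import r gives the robot as it stands.
- The arm moves only by the tool arm_command, never from a script. Its argument "plan" is a list of rows, each an object of numbers: "dx", "dy", "dz": the shift along the tool's x, y, z each as a share of 0.02 m, from -1 to 1; "wx", "wy", "wz": the turn, a rotation vector about the tool's x, y, z each as a share of 0.08 rad, from -1 to 1. In form: [{"dx": .., "dy": .., "dz": .., "wx": .., "wy": .., "wz": ..}, ...]. A call has 1 to 20 rows; each row shifts and turns the pose as measured when the row begins, along the tool's axes as they then stand; what a row does not reach is not made up. A row lasts 1/12 s, in which the tool goes at most 41.7 mm and 7.16 degrees, less where a joint would pass 70% of its speed; a pose out of reach is approached as far as the arm can. A call with a number of a shift or a turn outside -1 to 1 is refused whole. A call with a gripper value outside its range is refused whole. "fingers" is the closure, from -1 (fully open) to 1 (shut), so that 0 is half open, set as the call begins (left out, the last holds). The fingers move at their own pace and stop on an object; "force" is the grip in N (left out, the last holds). Time passes only in rows, so rows that do not move let the fingers close. It gives the time, the measured TCP pose, the force and the opening at its end, in the units of the state.
- r.get_state(): the state, without advancing time (a new reading comes with each control period).
- r.capture(name): name is "scene" or "top" or "wrist"; returns (picture, depth): 384x512x3 uint8, red, green, blue; 384x512 float32, m along the optical axis (not along the pixel's ray), 0 where there is no reading.
- r.camera_model(name): a dict with "vertical_fov" (degrees; the focal length in pixels is half the picture's height over the tangent of half this angle, whatever the lens; pixels are square), "cx", "cy" (the principal point, pixels), "R" (3x3) and "t" (3): a world point X has camera coordinates R X + t. Camera axes: x right, y down, z forward; pixel columns grow to the right and rows downward; lengths in m; the calibration is good to about 2 mm. A picture is of the moment at which its call begins: read the wrist's pose just before it. camera_model takes no time and is no camera call; for the wrist camera it gives the pose at the moment of the call.
- r.close_job(): hands the job in, once; it reports no verdict.
Trained networks look in the newest picture that a camera, given by its name, has taken for a name from the list of things; names that differ only in an ending like _2 or _b are one class to them, and where a whole thing is asked for, a point or a joint stands for the part that bears it (a point fixed in the world has none). Each returns a list of dicts, best first, with "score" (0 to 1); they miss things now and then, are a little off and sometimes report something else, mostly with a low value. They report only what shows in the picture. A call takes as long as a camera call. They do not tell look-alikes from the thing itself.
- r.cut_out(camera, query): "mask" (384x512 bool, what is visible of it) and "bbox" ([left, top, width, height] in pixels, round what is visible of it).
- r.spot_point(camera, query): "centre" ([column, row] in pixels: a listed point, or the origin of a listed thing).
The state is a dict: "time_s": time; "joints": joint angles; "qd": joint speeds; "joint_torque": joint torques, N m; "tcp_pos": TCP position; "eef_rot": TCP orientation; "contact_force": force on the tool from outside, world axes, zero at the start; "moment": the same for the moment, N m; "gripper_width": finger opening in m.
Only numpy, scipy, OpenCV 4.12 (cv2) and the standard library are available. Lean on these libraries where they do the work, as an engineer would, in place of code of your own. Each camera call takes 0.05 s, during which the arm holds its last target.

### The job

Stand the wooden hand stamp upright in the empty right-hand bay of the open drawer and let go of it. Then press down the release lever of the drawer's slide and, while it is down, ease the drawer in past the catch; finally push it gently, without slamming, until it is fully home. Leave the other things where they are.

Things in the scene. Friction and masses are not known exactly. Their poses are not given: they have to be found in the camera images.
- unit: Fixed low drawer unit: white box under a brown wooden slab ; on it a tag tray and a 50 mm high carton, both fixed. Origin on the table under its middle; x points the way the drawer closes (away from the robot at yaw 0), y left as the robot sees it, z up. Box: x -100 to +130 mm, y -140 to +140, up to the slab. The drawer slides along x.
- slab_edge (a point): Middle of the slab's near lower edge, 112 mm before the unit's origin, 90 mm above the table (axes as unit). Slab: 26 mm thick, 310 wide, 257 deep. A plywood tag tray as wide, 80 mm deep, 50 high (tag tops up to 65) stands on it along this edge. They overhang the lever's way in: come from the front side, tool tilted 30 to 45 degrees, fingers pointing down and in the closing direction.
- drawer (a joint): How far the drawer is out, m: 0 fully home, 0.172 the stop. It starts at 0.169 to 0.172; the lever's tooth catches it at 0.169. With the lever down it must come in to 0.153 or less for the tooth to pass the catch; then the lever may be let up and the drawer slides freely (about 3 N of friction, more when pushed fast) and stays where it is left.
- drawer_front (a point): Centre of the outer face of the drawer's white front panel, 45 mm above the table (moves with the drawer; axes as unit). The panel is 270 mm wide, 12 mm thick, from 6 to 84 mm above the table. A pull lip 100 mm wide and 6 mm thick stands out 12 mm at its top. When home the face is level with the slab's edge.
- bay (a point): Point on the floor of the drawer's empty right-hand (-y) bay, 12 mm above the table, where the stamp may stand (axes as unit, moves with the drawer). Bay: 42 mm to each side, 70 mm towards the front panel, 105 mm the other way (slab's edge 88 mm that way when out). Side walls and divider 5 mm thick, 26 mm high. The left bay holds an ink tin (90 x 55 x 18 mm).
- lever_pad (a point): Where to press the black release lever: top of its paddle (22 mm wide, this is mid-width), 56 mm above the table at rest, outside the drawer's right wall (top 38 mm above the table), 12 mm before the slab's edge. The paddle reaches 20 mm towards the drawer's front and 10 mm the other way, to an 8 mm high upturned lip by which a fingertip can push the drawer in. Moves with the drawer.
- lever (a joint): Lever angle, rad: 0 up (rest), 0.16 fully down (10.5 mm lower at the pad); the tooth clears the catch from 0.10 on (6.5 mm). Spring return: about 3 N at the pad to start it, 6 N fully down. Its pivot is 66 mm beyond the pad.
- stamp_handle (a point): Middle of the round wooden handle (28 mm thick) of the hand stamp, 44 mm above the stamp's underside; z along the handle, up. The handle's top is 62 mm above the underside; the base is a 56 (x) x 36 (y) x 14 mm block. 60 to 130 g. It stands upright on the table, right of the drawer, at any yaw.
- stamp: The hand stamp; origin at the middle of its underside.
- tags_a: Bystander: stack of kraft tags, 85 x 50 x 12 mm, on the right beyond the stamp.
- tags_b: Bystander: stack of kraft tags, 90 x 55 x 12 mm, on the left.
- carton_b: Bystander: closed carton 100 x 80 x 60 mm, on the left.
- glue: Bystander: white bottle, 44 mm thick, 120 mm high, on the left.
- twine_spool: Bystander: flanged spool, 56 mm across, 54 mm high, on the right near the stamp.
- button_jar: Bystander: jar with metal cap, 56 mm across, 70 mm high, on the right near the stamp.
There are look-alikes about, which are no part of the job. Of the things that look like the stamp, take the one that is farthest to the robot's right at the start.

How it is judged:
By the outcome, as a careful person would: the job done as asked, in the order asked, and still so for the second after the job is handed in, with the robot touching nothing.
It also fails if it takes over 54 s, if anything falls off the work surface, if the arm or the gripper's body presses on something with over 40 N, if the wrist force passes 120 N, or if a joint passes its speed limit or range.

## Working session

There is one attempt and no reset: what is moved stays moved. The work goes in short steps, Python scripts to look and compute and a tool call to move; the robot and the scene stay as the last step left them, time stands still between calls to the robot, and variables do not carry over. Pictures are saved under pics/ and viewed, and the job is handed in when it is done.

Besides the shell and the picture viewer there is one more tool, called by a JSON object that holds its "api" and its "payload", one argument or row to a line. arm_command: Moves the arm, as the interface text tells. Shift numbers are shares of 0.02 m and turn numbers shares of 0.08 rad, none past 1 either way. Its arguments: {"type":"object","properties":{"plan":{"type":"array","items":{"type":"object","properties":{"dx":{"type":"number"},"dy":{"type":"number"},"dz":{"type":"number"},"wx":{"type":"number"},"wy":{"type":"number"},"wz":{"type":"number"}}}},"fingers":{"type":"number"},"force":{"type":"number"}},"required":["plan"]}

```bash
ls; mkdir -p pics
python3 - <<'E'
from plant import r
import cv2
print(r.get_state())
for n in("scene","top","wrist"):
    p,d=r.capture(n); cv2.imwrite(f"pics/{n}0.png",p[:,:,::-1]); m=r.camera_model(n); print(n,m)
E
```

```text
pics
{'time_s': 0.0, 'joints': array([-5.03004940e+01,  2.05932662e+01,  6.31799155e-01, -1.86522172e-02,
       -7.01363304e+01, -1.65060535e+01]), 'qd': array([ 0.04025499,  0.09129637, -0.11105895,  0.0846755 ,  0.01912951,
       -0.05307554]), 'joint_torque': array([ 1.02642527e-03, -5.82721782e+01,  2.93051291e+01,  6.99727848e+00,
        6.74785028e-03, -1.34798138e-04]), 'tcp_pos': array([ 0.2656027 , -0.62001838,  0.23659163]), 'eef_rot': array([ 96.3429765 ,  89.90064268, 119.53007633]), 'contact_force': array([ 0.40934542,  0.51553006, -1.2777358 ]), 'moment': array([-0.02718704,  0.02524546, -0.0266861 ]), 'gripper_width': 0.08774294946008926}
scene {'vertical_fov': 44.96810487105406, 'cx': 259.10793225280315, 'cy': 193.86728287587522, 'R': array([[-0.31234684,  0.9499618 , -0.00346921],
       [ 0.788472  ,  0.25720872, -0.55870886],
       [-0.52985976, -0.17724632, -0.82935661]]), 't': array([ 0.15513444, -0.39037709,  1.69860118])}
top {'vertical_fov': 53.3928248295354, 'cx': 249.81460235400945, 'cy': 187.63670798308797, 'R': array([[ 0.01801103, -0.99982865,  0.00427418],
       [-0.9964264 , -0.01830224, -0.08245884],
       [ 0.08252293, -0.00277373, -0.99658531]]), 't': array([0.0229822 , 0.54897027, 1.27169828])}
wrist {'vertical_fov': 61.455381669479586, 'cx': 259.589429194005, 'cy': 194.13553214476866, 'R': array([[-3.93671529e-01,  9.19250681e-01,  9.55389300e-04],
       [ 8.91284514e-01,  3.81440121e-01,  2.45184316e-01],
       [ 2.25021426e-01,  9.73736084e-02, -9.69476012e-01]]), 't': array([ 0.67330106, -0.03080201,  0.38855641])}
```

View pics/scene0.png

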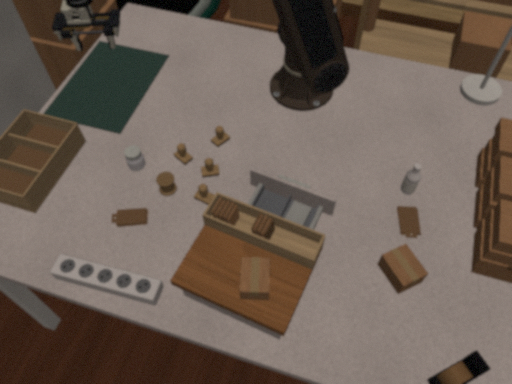

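View pics/top0.png

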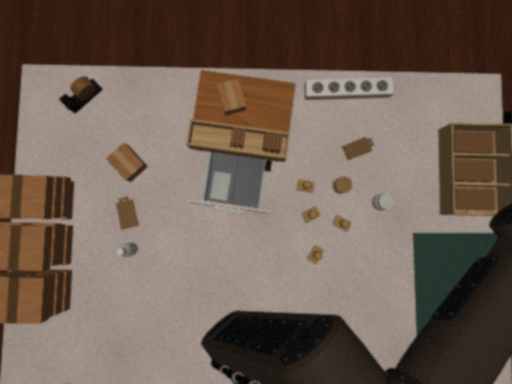

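View pics/wrist0.png

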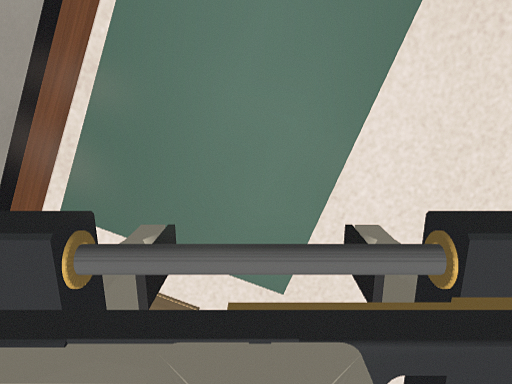

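```bash
cat > h.py <<'E'
from plant import r
import numpy as np, cv2
from scipy.spatial.transform import Rotation as Ro
def cam(n,shape=(384,512)):
    m=r.camera_model(n); f=shape[0]/2/np.tan(np.radians(m["vertical_fov"])/2); return m,f
def ray(n,px,m=None):
    m_,f=cam(n); m=m or m_
    d=np.array([(px[0]-m["cx"])/f,(px[1]-m["cy"])/f,1.]); R=np.array(m["R"]); return -R.T@m["t"], R.T@d
def atz(n,px,z,m=None):
    o,d=ray(n,px,m); return o+d*(z-o[2])/d[2]
def proj(n,X,m=None):
    m_,f=cam(n); m=m or m_
    c=np.array(m["R"])@X+m["t"]; return np.array([m["cx"]+f*c[0]/c[2],m["cy"]+f*c[1]/c[2]])
def cloud(n,d,m=None):
    m_,f=cam(n); m=m or m_
    v,u=np.mgrid[:384,:512]; c=np.stack([(u-m["cx"])/f*d,(v-m["cy"])/f*d,d],-1)
    return (c-np.array(m["t"]))@np.array(m["R"])
def tool():
    s=r.get_state(); return s, s["tcp_pos"], Ro.from_euler('xyz',s["eef_rot"],degrees=True).as_matrix()
E
python3 - <<'E'
from h import *
zs=dict(drawer_front=.045,bay=.012,lever_pad=.056,stamp_handle=.044,slab_edge=.09)
for n in("top","scene"):
  for q,z in zs.items():
    for o in r.spot_point(n,q)[:4]: print(n,q,round(o["score"],2),np.round(o["centre"],1),np.round(atz(n,o["centre"],z),4))
E
```

```text
top drawer_front 0.88 [230.5 209.4] [0.4731 0.0957 0.045 ]
top drawer_front 0.23 [238.4 133.9] [0.7276 0.0748 0.045 ]
top bay 0.64 [250.  184.4] [0.5605 0.0325 0.012 ]
top bay 0.56 [237.6 155. ] [0.6613 0.077  0.012 ]
top bay 0.19 [356.1 148.9] [ 0.6902 -0.3314  0.012 ]
top lever_pad 0.59 [268.3 168.9] [ 0.6092 -0.0271  0.056 ]
top stamp_handle 0.62 [318.4 254.3] [ 0.3309 -0.1965  0.044 ]
top stamp_handle 0.53 [312.  212.9] [ 0.4664 -0.1748  0.044 ]
top stamp_handle 0.53 [307.8 183.8] [ 0.5631 -0.1603  0.044 ]
top stamp_handle 0.51 [345.1 225.1] [ 0.4281 -0.2846  0.044 ]
top slab_edge 0.88 [239.1 155.7] [0.6459 0.0697 0.09  ]
scene drawer_front 0.56 [295.4 187.3] [0.4675 0.1055 0.045 ]
scene drawer_front 0.56 [131.4 219.1] [ 0.7211 -0.3128  0.045 ]
scene bay 0.72 [181.  156.6] [ 0.4431 -0.2842  0.012 ]
scene bay 0.64 [265.  211.4] [0.5575 0.0386 0.012 ]
scene lever_pad 0.51 [182.8 152.8] [ 0.4576 -0.2649  0.056 ]
scene stamp_handle 0.79 [202.2 188.8] [ 0.559  -0.1594  0.044 ]
scene stamp_handle 0.72 [183.4 148.6] [ 0.4328 -0.2754  0.044 ]
scene stamp_handle 0.56 [205.5 163.6] [ 0.4671 -0.1857  0.044 ]
scene stamp_handle 0.49 [216.9 130.7] [ 0.3287 -0.201   0.044 ]
scene slab_edge 0.7 [266.9 230.4] [0.6599 0.0763 0.09  ]
```

Run:
```python
from h import *
p,d=r.capture("top"); m=r.camera_model("top")
np.savez("top0.npz",p=p,d=d)
X=cloud("top",d); 
c=p[130:260,170:380,::-1]; cv2.imwrite("pics/c1.png",cv2.resize(c,None,fx=3.8,fy=3.8,interpolation=cv2.INTER_CUBIC)*1)
z=X[...,2]
print("table z",np.median(z[250:300,100:180]))
# slab/tray mask
def rect(mask,name):
    n,l,s,ce=cv2.connectedComponentsWithStats(mask.astype(np.uint8))
    for i in range(1,n):
        if s[i,4]>25:
            P=X[l==i]; rr=cv2.minAreaRect((P[:,:2]*1000).astype(np.float32)); print(name,s[i,:].tolist(),np.round(rr[0],1),np.round(rr[1],1),round(rr[2],2),"z",np.round(np.median(P[:,2]),4))
v,u=np.mgrid[:384,:512]
roi=(v>60)&(v<300)&(u>170)&(u<430)&(v<300-0*(u))
rect(roi&(z>.105)&(z<.127),"slab")
rect(roi&(z>.150)&(z<.172),"tray")
rect(roi&(z>.07)&(z<.09),"front")
rect(roi&(z>.028)&(z<.08),"stamps")
rect(roi&(z>.006)&(z<.075)&(u>290),"stampall")
for o in r.cut_out("top","stamp"): print(o["score"],o["bbox"])
```

```text
table z -0.000662965458389203
slab [193, 70, 102, 63, 4082] [821.2  57.9] [310.5 165.7] 82.88 z 0.1155
slab [190, 124, 97, 32, 1242] [691.8  73.7] [299.   61.6] 83.08 z 0.1214
slab [203, 149, 47, 8, 58] [651.9 110.8] [147.5   1.4] 83.08 z 0.1158
tray [217, 79, 29, 34, 673] [822.9  97.3] [92.2 70.1] 15.99 z 0.1653
tray [186, 119, 104, 40, 708] [687.2  74.1] [310.3  81.2] 83.12 z 0.1644
front [379, 194, 14, 15, 67] [ 509.5 -409.9] [40.8 44.7] 62.1 z 0.0714
front [188, 198, 83, 16, 432] [479.   99.5] [267.4  24. ] 83.04 z 0.0826
stamps [305, 77, 89, 21, 1601] [ 899.3 -299.4] [ 63.  299.2] 2.36 z 0.0444
stamps [200, 151, 12, 49, 256] [587.3 182.1] [ 17.7 164.3] 83.43 z 0.0359
stamps [230, 156, 8, 48, 77] [573.9  87.8] [  5.  160.2] 83.16 z 0.0377
stamps [256, 159, 17, 49, 290] [562.6  -9.9] [ 29.8 164.4] 79.69 z 0.0369
stamps [210, 171, 21, 30, 363] [553.6 134.3] [56.9 91.4] 82.08 z 0.0307
stamps [335, 176, 17, 17, 222] [ 562.7 -276.5] [54.1 53.3] 41.59 z 0.0532
stamps [302, 181, 10, 8, 61] [ 559.7 -154.8] [25.  26.1] 18.56 z 0.059
stamps [373, 194, 21, 16, 263] [ 507.4 -407.4] [50.8 50.
[... 299 characters left out ...]
0.0439
stampall [341, 137, 33, 23, 426] [ 697.1 -337.9] [ 53.4 107.6] 23.05 z 0.0116
stampall [332, 176, 20, 18, 248] [ 563.  -276.2] [54.  53.7] 38.75 z 0.0528
stampall [296, 179, 18, 13, 174] [ 562.6 -155.6] [55.5 41. ] 79.29 z 0.0151
stampall [372, 194, 22, 17, 293] [ 507.7 -407.1] [51.8 50.4] 62.78 z 0.0675
stampall [301, 206, 19, 17, 175] [ 462.8 -174.4] [35.2 56.3] 27.32 z 0.0154
stampall [332, 215, 19, 17, 180] [ 434.7 -280. ] [56.2 35.5] 63.21 z 0.0154
stampall [307, 245, 17, 19, 190] [ 328.6 -190.2] [36.  55.4] 60.46 z 0.0149
0.76 [330.3, 215.1, 18.8, 16.9]
0.71 [306.9, 244.3, 18.5, 22.3]
0.68 [295.6, 178.8, 18.6, 14.5]
0.66 [189.9, 155.8, 79.5, 56.0]
0.61 [301.2, 204.6, 20.2, 20.2]
```

View pics/c1.png

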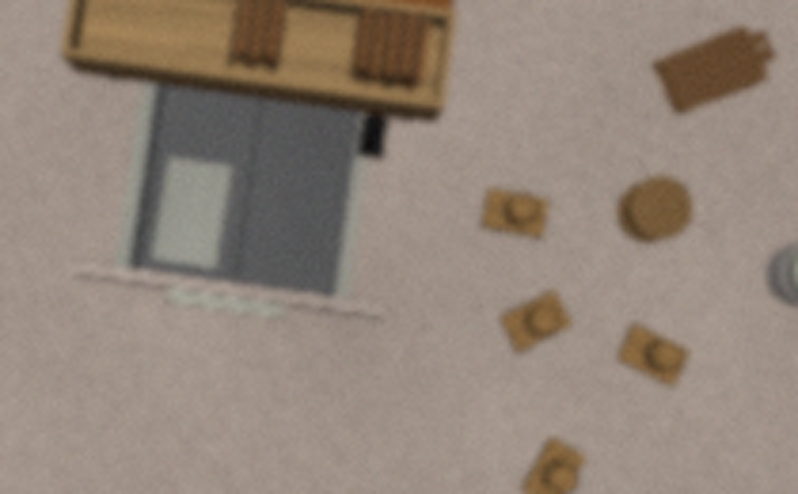

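```bash
cat >> h.py <<'E'
TH=np.radians(-6.95)
UX=np.array([np.cos(TH),np.sin(TH),0]); UY=np.array([-np.sin(TH),np.cos(TH),0])
def toU(X): X=np.asarray(X); return np.stack([X[...,:3]@UX,X[...,:3]@UY,X[...,2]],-1)
def fromU(u): return u[0]*UX+u[1]*UY+np.array([0,0,u[2]])
def frame(xdir,ydir):
    x=np.array(xdir,float); x/=np.linalg.norm(x); y=np.array(ydir,float); y-=x*(x@y); y/=np.linalg.norm(y); return np.stack([x,y,np.cross(x,y)],1)
def plan(P,T):
    s,p,R=tool(); rv=Ro.from_matrix(R.T@T).as_rotvec()/0.08; d=R.T@(P-p)/0.02; d2=T.T@(P-p)/0.02
    print("pos",np.round(p,4),"t",round(s["time_s"],2),"w",round(s["gripper_width"],4))
    print("rot units",np.round(rv,2)," shift(now)",np.round(d,2)," shift(after rot)",np.round(d2,2))
E
python3 - <<'E'
from h import *
s,p,R=tool(); m=r.camera_model("wrist"); C=-np.array(m["R"]).T@m["t"]
print("tool axes",np.round(R,3).tolist(),"cam in tool",R.T@(C-p), "cam fwd in tool",R.T@np.array(m["R"])[2])
D=np.load("top0.npz"); X=cloud("top",D["d"]); U=toU(X)
v,u=np.mgrid[:384,:512]
blk=(D["p"].max(-1)<40)&(v>150)&(v<180)&(u>258)&(u<280)
B=U[blk]; B=B[B[:,2]>.04]; print("lever n",len(B),B.min(0),B.max(0),np.median(B,0))
# lateral profile across drawer at xu ~.52-.58
row=(U[...,0]>.50)&(U[...,0]<.56)&(U[...,1]>.02)&(U[...,1]<.28)
for a in np.arange(.04,.28,.004):
    k=row&(abs(U[...,1]-a)<.002); print(round(a-.1567,3),np.round(np.median(U[...,2][k]),3) if k.any() else None, end="; ")
E
```

```text
tool axes [[-0.0, -0.394, 0.919], [0.0, 0.919, 0.394], [-1.0, 0.0, 0.0]] cam in tool [-0.14677785  0.00116031 -0.06551344] cam fwd in tool [ 9.69440747e-01 -4.02695076e-04  2.45325243e-01]
lever n 36 [0.43398204 0.04448637 0.048251  ] [0.63857941 0.08972548 1.31252504] [0.62042954 0.05095315 0.05499633]
-0.117 -0.001; -0.113 -0.001; -0.109 -0.001; -0.105 0.033; -0.101 0.035; -0.097 0.036; -0.093 0.036; -0.089 0.036; -0.085 0.01; -0.081 0.012; -0.077 0.012; -0.073 0.011; -0.069 0.011; -0.065 0.011; -0.061 0.011; -0.057 0.01; -0.053 0.012; -0.049 0.012; -0.045 0.011; -0.041 0.011; -0.037 0.011; -0.033 0.011; -0.029 0.011; -0.025 0.012; -0.021 0.011; -0.017 0.011; -0.013 0.012; -0.009 0.011; -0.005 0.011; -0.001 0.037; 0.003 0.014; 0.007 0.012; 0.011 0.011; 0.015 0.013; 0.019 0.029; 0.023 0.03; 0.027 0.031; 0.031 0.03; 0.035 0.03; 0.039 0.029; 0.043 0.03; 0.047 0.03; 0.051 0.03; 0.055 0.031; 0.059 0.031; 0.063 0.029; 0.067 0.031; 0.071 0.03; 0.075 0.012; 0.079 0.011; 0.083 0.01; 0.087 0.029; 0.091 0.038; 0.095 0.035; 0.099 0.035; 0.103 0.037; 0.107 -0.002; 0.111 -0.001; 0.115 -0.001; 0.119 0.0;
```

Run:
```python
from h import *
a=np.radians(153.2); T=frame([0,0,-1],[np.cos(a),np.sin(a),0]); plan(np.array([.4348,-.279,.16]),T)
```

```text
pos [ 0.2658 -0.6204  0.2376] t 0.75 w 0.0876
rot units [-8.73  0.   -0.  ]  shift(now) [ 3.88 12.36 14.49]  shift(after rot) [ 3.88  0.15 19.05]
```

{"api": "arm_command", "payload": {
  "plan": [
    {"wx": -0.97},
    {"wx": -0.97},
    {"wx": -0.97},
    {"wx": -0.97},
    {"wx": -0.97},
    {"wx": -0.97},
    {"wx": -0.97},
    {"wx": -0.97},
    {"wx": -0.97}
  ],
  "fingers": -1
}}

```text
schema error: expected keys dx, dy, dz, wx, wy, wz
```

{"api": "arm_command", "payload": {
  "plan": [
    {"dx": 0.1, "dz": 0.95},
    {"dx": 0.1, "dz": 0.95},
    {"dx": 0.1, "dz": 0.95},
    {"dx": 0.1, "dz": 0.95},
    {"dx": 0.1, "dz": 0.95},
    {"dx": 0.1, "dz": 0.95},
    {"dx": 0.1, "dz": 0.95},
    {"dx": 0.1, "dz": 0.95},
    {"dx": 0.1, "dz": 0.95},
    {"dx": 0.1, "dz": 0.95},
    {"dx": 0.1, "dz": 0.95},
    {"dx": 0.1, "dz": 0.95},
    {"dx": 0.1, "dz": 0.95},
    {"dx": 0.1, "dz": 0.95},
    {"dx": 0.1, "dz": 0.95},
    {"dx": 0.1, "dz": 0.95},
    {"dx": 0.1, "dz": 0.95},
    {"dx": 0.1, "dz": 0.95}
  ]
}}

```text
schema error: expected keys dx, dy, dz, wx, wy, wz
```

Run:
```python
from h import *
a=np.radians(153.2); T=frame([0,0,-1],[np.cos(a),np.sin(a),0]); plan(np.array([.4348,-.279,.16]),T)
m=r.camera_model("wrist"); p,d=r.capture("wrist"); cv2.imwrite("pics/w1.png",p[:,:,::-1])
X=cloud("wrist",d,m)
k=(np.hypot(X[...,0]-.4348,X[...,1]+.279)<.045)
for lo,hi in((.05,.07),(.008,.02)):
    q=k&(X[...,2]>lo)&(X[...,2]<hi); P=X[q]; print(len(P),cv2.minAreaRect((P[:,:2]*1000).astype(np.float32)) if len(P)>9 else 0, np.median(P,0) if len(P) else 0)
for o in r.spot_point("wrist","stamp_handle")[:3]: print(o, atz("wrist",o["centre"],.044,m))
```

```text
pos [ 0.2658 -0.6204  0.2376] t 0.75 w 0.0876
rot units [-8.73  0.   -0.  ]  shift(now) [ 3.88 12.36 14.49]  shift(after rot) [ 3.88  0.15 19.05]
0 0 0
0 0 0
```

View pics/w1.png

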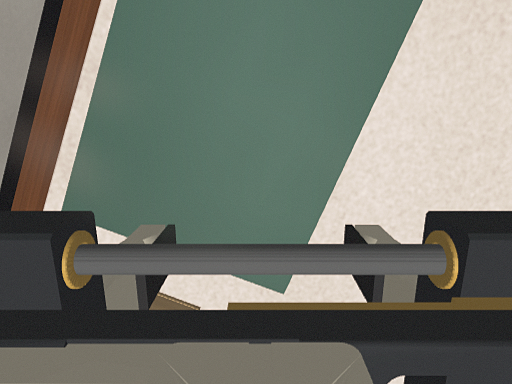

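All six keys are needed in every row.

{"api": "arm_command", "payload": {
  "plan": [
    {"dx": 0, "dy": 0, "dz": 0, "wx": -0.97, "wy": 0, "wz": 0},
    {"dx": 0, "dy": 0, "dz": 0, "wx": -0.97, "wy": 0, "wz": 0},
    {"dx": 0, "dy": 0, "dz": 0, "wx": -0.97, "wy": 0, "wz": 0},
    {"dx": 0, "dy": 0, "dz": 0, "wx": -0.97, "wy": 0, "wz": 0},
    {"dx": 0, "dy": 0, "dz": 0, "wx": -0.97, "wy": 0, "wz": 0},
    {"dx": 0, "dy": 0, "dz": 0, "wx": -0.97, "wy": 0, "wz": 0},
    {"dx": 0, "dy": 0, "dz": 0, "wx": -0.97, "wy": 0, "wz": 0},
    {"dx": 0, "dy": 0, "dz": 0, "wx": -0.97, "wy": 0, "wz": 0},
    {"dx": 0, "dy": 0, "dz": 0, "wx": -0.97, "wy": 0, "wz": 0}
  ],
  "fingers": -1
}}

```text
time_s: 1.6
tcp_pos: [0.2658, -0.6204, 0.2377]
eef_rot: [-109.1, 90.0, -44.1]
contact_force: [-0.2, 0.1, 0.5]
gripper_width: 0.0877
```

{"api": "arm_command", "payload": {
  "plan": [
    {"dx": 0.1, "dy": 0, "dz": 0.95, "wx": 0, "wy": 0, "wz": 0},
    {"dx": 0.1, "dy": 0, "dz": 0.95, "wx": 0, "wy": 0, "wz": 0},
    {"dx": 0.1, "dy": 0, "dz": 0.95, "wx": 0, "wy": 0, "wz": 0},
    {"dx": 0.1, "dy": 0, "dz": 0.95, "wx": 0, "wy": 0, "wz": 0},
    {"dx": 0.1, "dy": 0, "dz": 0.95, "wx": 0, "wy": 0, "wz": 0},
    {"dx": 0.1, "dy": 0, "dz": 0.95, "wx": 0, "wy": 0, "wz": 0},
    {"dx": 0.1, "dy": 0, "dz": 0.95, "wx": 0, "wy": 0, "wz": 0},
    {"dx": 0.1, "dy": 0, "dz": 0.95, "wx": 0, "wy": 0, "wz": 0},
    {"dx": 0.1, "dy": 0, "dz": 0.95, "wx": 0, "wy": 0, "wz": 0},
    {"dx": 0.1, "dy": 0, "dz": 0.95, "wx": 0, "wy": 0, "wz": 0},
    {"dx": 0.1, "dy": 0, "dz": 0.95, "wx": 0, "wy": 0, "wz": 0},
    {"dx": 0.1, "dy": 0, "dz": 0.95, "wx": 0, "wy": 0, "wz": 0},
    {"dx": 0.1, "dy": 0, "dz": 0.95, "wx": 0, "wy": 0, "wz": 0},
    {"dx": 0.1, "dy": 0, "dz": 0.95, "wx": 0, "wy": 0, "wz": 0},
    {"dx": 0.1, "dy": 0, "dz": 0.95, "wx": 0, "wy": 0, "wz": 0},
    {"dx": 0.1, "dy": 0, "dz": 0.95, "wx": 0, "wy": 0, "wz": 0},
    {"dx": 0.1, "dy": 0, "dz": 0.95, "wx": 0, "wy": 0, "wz": 0},
    {"dx": 0, "dy": 0, "dz": 0, "wx": 0, "wy": 0, "wz": 0}
  ]
}}

```text
time_s: 3.1
tcp_pos: [0.4061, -0.3153, 0.203]
eef_rot: [-98.5, 89.7, -33.4]
contact_force: [0.4, 0.6, 0.8]
gripper_width: 0.0877
```

```bash
cat > s1.py <<'E'
from h import *
import sys
a=np.radians(153.2); T=frame([0,0,-1],[np.cos(a),np.sin(a),0]); plan(np.array([.4348,-.279,.16]),T)
m=r.camera_model("wrist"); p,d=r.capture("wrist"); cv2.imwrite(sys.argv[1],p[:,:,::-1])
X=cloud("wrist",d,m)
k=(np.hypot(X[...,0]-.4348,X[...,1]+.279)<.045)
for lo,hi in((.05,.07),(.008,.02)):
    q=k&(X[...,2]>lo)&(X[...,2]<hi); P=X[q]; print(len(P),cv2.minAreaRect((P[:,:2]*1000).astype(np.float32)) if len(P)>9 else 0, np.median(P,0) if len(P) else 0)
for o in r.spot_point("wrist","stamp_handle")[:3]: print(o, atz("wrist",o["centre"],.044,m))
E
python3 s1.py pics/w2.png
```

```text
pos [ 0.4061 -0.3153  0.203 ] t 3.1 w 0.0877
rot units [ 0.41 -0.01  0.05]  shift(now) [ 2.15 -0.53  2.25]  shift(after rot) [ 2.15 -0.46  2.27]
639 ((434.22088623046875, -279.96734619140625), (26.748065948486328, 26.105918884277344), 65.82913970947266) [ 0.43298828 -0.28199988  0.06084419]
890 ((434.7049865722656, -279.8374328613281), (56.040016174316406, 35.71959686279297), 65.3362045288086) [ 0.42731763 -0.2923997   0.01359843]
{'centre': [249.2, 224.5], 'score': 0.78} [ 0.43395802 -0.28001622  0.044     ]
```

View pics/w2.png

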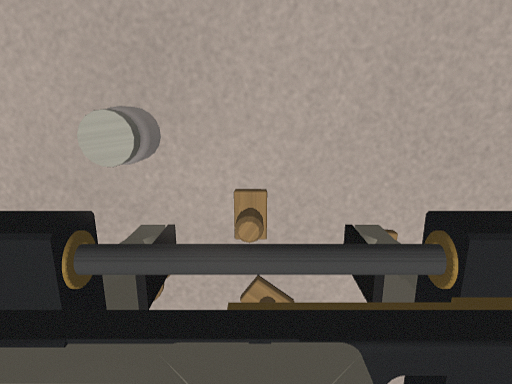

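Run:
```python
from h import *
a=np.radians(155.3); T=frame([0,0,-1],[np.cos(a),np.sin(a),0]); plan(np.array([.4343,-.28,.041]),T)
```

```text
pos [ 0.4056 -0.3168  0.2033] t 3.2 w 0.0874
rot units [-0.05 -0.02  0.06]  shift(now) [ 8.11 -0.49  2.28]  shift(after rot) [ 8.11 -0.53  2.27]
```

{"api": "arm_command", "payload": {
  "plan": [
    {"dx": 0.5, "dy": -0.13, "dz": 0.6, "wx": 0, "wy": 0, "wz": 0},
    {"dx": 0.6, "dy": -0.13, "dz": 0.6, "wx": 0, "wy": 0, "wz": 0},
    {"dx": 0.7, "dy": -0.13, "dz": 0.6, "wx": 0, "wy": 0, "wz": 0},
    {"dx": 0.8, "dy": -0.13, "dz": 0.5, "wx": 0, "wy": 0, "wz": 0},
    {"dx": 0.8, "dy": 0, "dz": 0, "wx": 0, "wy": 0, "wz": 0},
    {"dx": 0, "dy": 0, "dz": 0, "wx": 0, "wy": 0, "wz": 0}
  ]
}}

```text
time_s: 3.7
tcp_pos: [0.4363, -0.2827, 0.1355]
eef_rot: [-97.6, 89.4, -32.7]
contact_force: [-0.6, 0.0, -0.7]
gripper_width: 0.0874
```

Run:
```python
from h import *
a=np.radians(155.3); T=frame([0,0,-1],[np.cos(a),np.sin(a),0]); plan(np.array([.4343,-.28,.041]),T)
```

```text
pos [ 0.4363 -0.2827  0.1355] t 3.7 w 0.0874
rot units [-0.09 -0.02  0.13]  shift(now) [4.72 0.2  0.09]  shift(after rot) [4.73 0.15 0.08]
```

{"api": "arm_command", "payload": {
  "plan": [
    {"dx": 0.8, "dy": 0.05, "dz": 0.03, "wx": 0, "wy": 0, "wz": 0.1},
    {"dx": 0.8, "dy": 0.05, "dz": 0.03, "wx": 0, "wy": 0, "wz": 0},
    {"dx": 0.8, "dy": 0.05, "dz": 0.02, "wx": 0, "wy": 0, "wz": 0},
    {"dx": 0.8, "dy": 0.02, "dz": 0, "wx": 0, "wy": 0, "wz": 0},
    {"dx": 0.8, "dy": 0, "dz": 0, "wx": 0, "wy": 0, "wz": 0},
    {"dx": 0.65, "dy": 0, "dz": 0, "wx": 0, "wy": 0, "wz": 0},
    {"dx": 0, "dy": 0, "dz": 0, "wx": 0, "wy": 0, "wz": 0}
  ]
}}

```text
time_s: 4.28
tcp_pos: [0.4361, -0.2866, 0.0447]
eef_rot: [-105.3, 89.5, -40.6]
contact_force: [-0.9, -0.4, 0.3]
gripper_width: 0.0879
```

Run:
```python
from h import *
a=np.radians(155.3); T=frame([0,0,-1],[np.cos(a),np.sin(a),0]); plan(np.array([.4343,-.28,.041]),T)
```

```text
pos [ 0.4361 -0.2866  0.0447] t 4.28 w 0.0879
rot units [-0.13 -0.03  0.11]  shift(now) [0.18 0.22 0.26]  shift(after rot) [0.19 0.22 0.26]
```

{"api": "arm_command", "payload": {
  "plan": [
    {"dx": 0.1, "dy": 0.2, "dz": 0.25, "wx": -0.1, "wy": 0, "wz": 0.1},
    {"dx": 0.05, "dy": 0, "dz": 0, "wx": 0, "wy": 0, "wz": 0},
    {"dx": 0, "dy": 0, "dz": 0, "wx": 0, "wy": 0, "wz": 0}
  ]
}}

```text
time_s: 4.53
tcp_pos: [0.4352, -0.2817, 0.0436]
eef_rot: [-152.9, 89.8, -87.8]
contact_force: [0.5, -0.1, -0.2]
gripper_width: 0.0875
```

Run:
```python
from h import *
a=np.radians(155.3); T=frame([0,0,-1],[np.cos(a),np.sin(a),0]); plan(np.array([.4343,-.28,.041]),T)
m=r.camera_model("wrist"); p,d=r.capture("wrist"); cv2.imwrite("pics/w3.png",p[:,:,::-1])
```

```text
pos [ 0.4352 -0.2817  0.0436] t 4.53 w 0.0875
rot units [-0.04 -0.04  0.02]  shift(now) [0.13 0.07 0.06]  shift(after rot) [0.13 0.07 0.06]
```

View pics/w3.png

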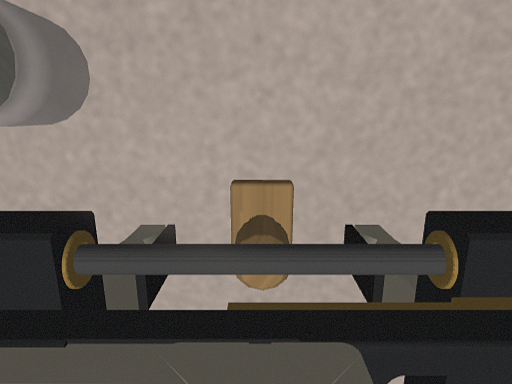

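{"api": "arm_command", "payload": {
  "plan": [
    {"dx": 0.15, "dy": 0.05, "dz": 0.05, "wx": 0, "wy": 0, "wz": 0},
    {"dx": 0, "dy": 0, "dz": 0, "wx": 0, "wy": 0, "wz": 0}
  ]
}}

```text
time_s: 4.75
tcp_pos: [0.4358, -0.2805, 0.0421]
eef_rot: [-115.4, 89.7, -50.2]
contact_force: [-0.6, -0.2, -0.2]
gripper_width: 0.0877
```

{"api": "arm_command", "payload": {
  "plan": [
    {"dx": 0, "dy": 0, "dz": 0, "wx": 0, "wy": 0, "wz": 0},
    {"dx": 0, "dy": 0, "dz": 0, "wx": 0, "wy": 0, "wz": 0},
    {"dx": 0, "dy": 0, "dz": 0, "wx": 0, "wy": 0, "wz": 0},
    {"dx": 0, "dy": 0, "dz": 0, "wx": 0, "wy": 0, "wz": 0},
    {"dx": 0, "dy": 0, "dz": 0, "wx": 0, "wy": 0, "wz": 0},
    {"dx": 0, "dy": 0, "dz": 0, "wx": 0, "wy": 0, "wz": 0},
    {"dx": 0, "dy": 0, "dz": 0, "wx": 0, "wy": 0, "wz": 0},
    {"dx": 0, "dy": 0, "dz": 0, "wx": 0, "wy": 0, "wz": 0}
  ],
  "fingers": 1,
  "force": 25
}}

```text
time_s: 5.42
tcp_pos: [0.4364, -0.2805, 0.0432]
eef_rot: [-106.5, 89.6, -41.3]
contact_force: [-1.1, 0.4, -0.1]
gripper_width: 0.04
```

Run:
```python
from h import *
# place target, above
bay=fromU([.6332-.088-.028,.1567-.0445,0]); print(bay)
T=frame([0,0,-1],UY); plan(np.array([bay[0],bay[1],.16]),T)
```

```text
[0.52697623 0.04879275 0.        ]
pos [ 0.4364 -0.2805  0.0432] t 5.42 w 0.04
rot units [15.74  0.03  0.08]  shift(now) [-5.89  2.76 16.83]  shift(after rot) [-5.84 16.89  2.5 ]
```

{"api": "arm_command", "payload": {
  "plan": [
    {"dx": 0, "dy": 0, "dz": 0, "wx": 0, "wy": 0, "wz": 0},
    {"dx": 0, "dy": 0, "dz": 0, "wx": 0, "wy": 0, "wz": 0},
    {"dx": 0, "dy": 0, "dz": 0, "wx": 0, "wy": 0, "wz": 0},
    {"dx": 0, "dy": 0, "dz": 0, "wx": 0, "wy": 0, "wz": 0},
    {"dx": 0, "dy": 0, "dz": 0, "wx": 0, "wy": 0, "wz": 0}
  ]
}}

```text
time_s: 5.83
tcp_pos: [0.4362, -0.2804, 0.0431]
eef_rot: [-108.7, 89.6, -43.5]
contact_force: [-0.6, 0.3, 0.7]
gripper_width: 0.0271
```

{"api": "arm_command", "payload": {
  "plan": [
    {"dx": -0.3, "dy": 0, "dz": 0, "wx": 0, "wy": 0, "wz": 0},
    {"dx": -0.6, "dy": 0, "dz": 0, "wx": 0, "wy": 0, "wz": 0},
    {"dx": -0.9, "dy": 0, "dz": 0, "wx": 0, "wy": 0, "wz": 0},
    {"dx": -0.9, "dy": 0, "dz": 0, "wx": 0, "wy": 0, "wz": 0},
    {"dx": -0.9, "dy": 0, "dz": 0, "wx": 0, "wy": 0, "wz": 0},
    {"dx": -0.9, "dy": 0, "dz": 0, "wx": 0, "wy": 0, "wz": 0},
    {"dx": -0.9, "dy": 0, "dz": 0, "wx": 0, "wy": 0, "wz": 0},
    {"dx": -0.5, "dy": 0, "dz": 0, "wx": 0, "wy": 0, "wz": 0}
  ]
}}

```text
time_s: 6.5
tcp_pos: [0.4323, -0.2791, 0.165]
eef_rot: [137.4, 89.7, -157.5]
contact_force: [0.2, -0.0, -1.0]
gripper_width: 0.0274
```

{"api": "arm_command", "payload": {
  "plan": [
    {"dx": 0, "dy": 0, "dz": 0, "wx": 0.95, "wy": 0, "wz": 0},
    {"dx": 0, "dy": 0, "dz": 0, "wx": 0.95, "wy": 0, "wz": 0},
    {"dx": 0, "dy": 0, "dz": 0, "wx": 0.95, "wy": 0, "wz": 0},
    {"dx": 0, "dy": 0, "dz": 0, "wx": 0.95, "wy": 0, "wz": 0},
    {"dx": 0, "dy": 0, "dz": 0, "wx": 0.95, "wy": 0, "wz": 0},
    {"dx": 0, "dy": 0, "dz": 0, "wx": 0.95, "wy": 0, "wz": 0},
    {"dx": 0, "dy": 0, "dz": 0, "wx": 0.95, "wy": 0, "wz": 0},
    {"dx": 0, "dy": 0, "dz": 0, "wx": 0.95, "wy": 0, "wz": 0},
    {"dx": 0, "dy": 0, "dz": 0, "wx": 0.95, "wy": 0, "wz": 0},
    {"dx": 0, "dy": 0, "dz": 0, "wx": 0.95, "wy": 0, "wz": 0},
    {"dx": 0, "dy": 0, "dz": 0, "wx": 0.95, "wy": 0, "wz": 0},
    {"dx": 0, "dy": 0, "dz": 0, "wx": 0.95, "wy": 0, "wz": 0},
    {"dx": 0, "dy": 0, "dz": 0, "wx": 0.95, "wy": 0, "wz": 0},
    {"dx": 0, "dy": 0, "dz": 0, "wx": 0.95, "wy": 0, "wz": 0},
    {"dx": 0, "dy": 0, "dz": 0, "wx": 0.95, "wy": 0, "wz": 0},
    {"dx": 0, "dy": 0, "dz": 0, "wx": 0.95, "wy": 0, "wz": 0}
  ]
}}

```text
time_s: 7.83
tcp_pos: [0.4307, -0.2784, 0.175]
eef_rot: [-21.0, 89.7, -28.9]
contact_force: [-0.0, -0.8, -1.3]
gripper_width: 0.0272
```

Run:
```python
from h import *
bay=fromU([.6332-.088-.028,.1567-.0445,0]); print(bay)
T=frame([0,0,-1],UY); plan(np.array([bay[0],bay[1],.16]),T)
p,d=r.capture("wrist"); cv2.imwrite("pics/w4.png",p[:,:,::-1])
```

```text
[0.52697623 0.04879275 0.        ]
pos [ 0.4307 -0.2784  0.175 ] t 7.83 w 0.0272
rot units [-0.2   0.05  0.02]  shift(now) [ 0.74 16.86  2.52]  shift(after rot) [ 0.75 16.82  2.8 ]
```

View pics/w4.png

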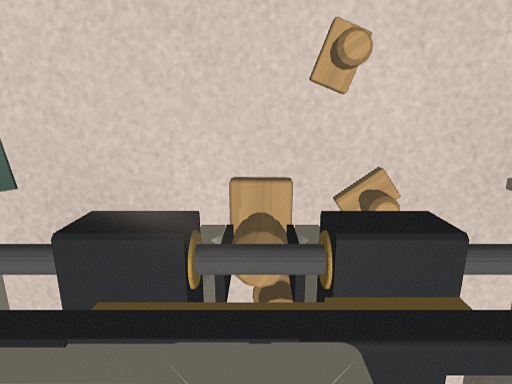

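{"api": "arm_command", "payload": {
  "plan": [
    {"dx": 0, "dy": 0.5, "dz": 0.08, "wx": -0.1, "wy": 0, "wz": 0},
    {"dx": 0, "dy": 0.9, "dz": 0.14, "wx": 0, "wy": 0, "wz": 0},
    {"dx": 0, "dy": 0.95, "dz": 0.14, "wx": 0, "wy": 0, "wz": 0},
    {"dx": 0, "dy": 0.95, "dz": 0.14, "wx": 0, "wy": 0, "wz": 0},
    {"dx": 0, "dy": 0.95, "dz": 0.14, "wx": 0, "wy": 0, "wz": 0},
    {"dx": 0, "dy": 0.95, "dz": 0.14, "wx": 0, "wy": 0, "wz": 0},
    {"dx": 0, "dy": 0.95, "dz": 0.14, "wx": 0, "wy": 0, "wz": 0},
    {"dx": 0, "dy": 0.95, "dz": 0.14, "wx": 0, "wy": 0, "wz": 0},
    {"dx": 0, "dy": 0.95, "dz": 0.14, "wx": 0, "wy": 0, "wz": 0},
    {"dx": 0, "dy": 0.95, "dz": 0.14, "wx": 0, "wy": 0, "wz": 0},
    {"dx": 0, "dy": 0.95, "dz": 0.14, "wx": 0, "wy": 0, "wz": 0},
    {"dx": 0, "dy": 0.95, "dz": 0.14, "wx": 0, "wy": 0, "wz": 0},
    {"dx": 0, "dy": 0.95, "dz": 0.14, "wx": 0, "wy": 0, "wz": 0},
    {"dx": 0, "dy": 0.95, "dz": 0.14, "wx": 0, "wy": 0, "wz": 0},
    {"dx": 0, "dy": 0.95, "dz": 0.14, "wx": 0, "wy": 0, "wz": 0},
    {"dx": 0, "dy": 0.95, "dz": 0.14, "wx": 0, "wy": 0, "wz": 0},
    {"dx": 0, "dy": 0.95, "dz": 0.14, "wx": 0, "wy": 0, "wz": 0},
    {"dx": 0, "dy": 0.6, "dz": 0.14, "wx": 0, "wy": 0, "wz": 0},
    {"dx": 0, "dy": 0, "dz": 0, "wx": 0, "wy": 0, "wz": 0}
  ]
}}

```text
time_s: 9.47
tcp_pos: [0.5171, 0.0621, 0.1794]
eef_rot: [10.1, 89.6, 5.2]
contact_force: [-0.5, -0.4, -1.0]
gripper_width: 0.0274
```

Run:
```python
from h import *
bay=fromU([.6332-.088-.028,.1567-.0445,0]); print(bay)
T=frame([0,0,-1],UY); plan(np.array([bay[0],bay[1],.058]),T)
p,d=r.capture("wrist"); cv2.imwrite("pics/w5.png",p[:,:,::-1])
p,d=r.capture("top"); cv2.imwrite("pics/t5.png",cv2.resize(p[130:260,170:320,::-1],None,fx=4,fy=4))
```

```text
[0.52697623 0.04879275 0.        ]
pos [0.5171 0.0621 0.1794] t 9.47 w 0.0274
rot units [ 0.45  0.08 -0.02]  shift(now) [ 6.07 -0.63  0.51]  shift(after rot) [ 6.07 -0.6   0.57]
```

View pics/w5.png

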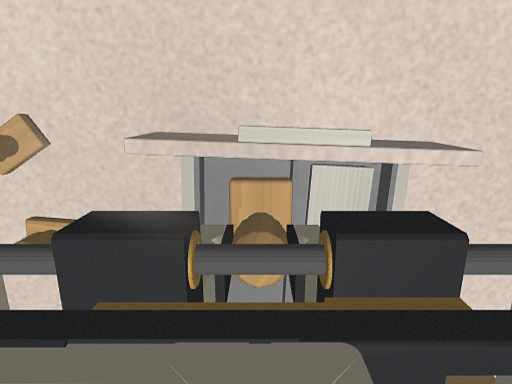

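View pics/t5.png

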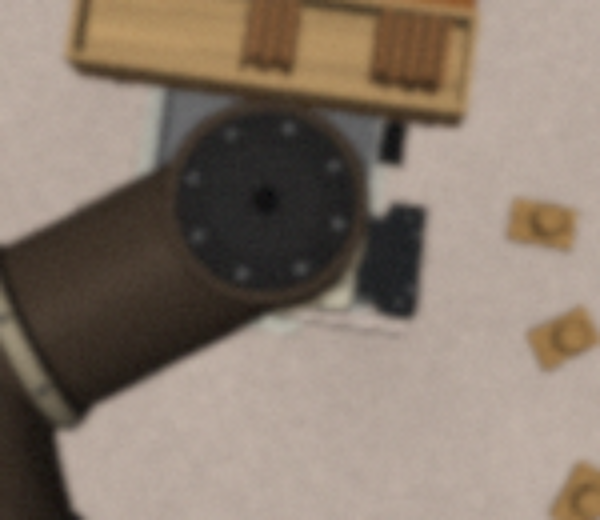

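{"api": "arm_command", "payload": {
  "plan": [
    {"dx": 0.1, "dy": -0.3, "dz": 0.28, "wx": 0.25, "wy": 0.08, "wz": 0},
    {"dx": 0.4, "dy": -0.3, "dz": 0.28, "wx": 0.2, "wy": 0, "wz": 0},
    {"dx": 0.7, "dy": 0, "dz": 0, "wx": 0, "wy": 0, "wz": 0},
    {"dx": 0.7, "dy": 0, "dz": 0, "wx": 0, "wy": 0, "wz": 0},
    {"dx": 0, "dy": 0, "dz": 0, "wx": 0, "wy": 0, "wz": 0}
  ]
}}

```text
time_s: 9.98
tcp_pos: [0.527, 0.0423, 0.1394]
eef_rot: [105.8, 89.9, 98.5]
contact_force: [-0.7, -0.6, -1.6]
gripper_width: 0.0269
```

```bash
cat > s2.py <<'E'
from h import *
bay=fromU([.6332-.088-.028,.1567-.0445,0])
T=frame([0,0,-1],UY); plan(np.array([bay[0],bay[1],.057]),T); print(r.get_state()["contact_force"])
E
python3 s2.py
```

```text
pos [0.527  0.0423 0.1394] t 9.98 w 0.0269
rot units [-0.09 -0.01 -0.02]  shift(now) [ 4.12  0.32 -0.04]  shift(after rot) [ 4.12  0.32 -0.04]
[-0.66004222 -0.6104228  -1.60833176]
```

{"api": "arm_command", "payload": {
  "plan": [
    {"dx": 0.5, "dy": 0.3, "dz": 0, "wx": 0, "wy": 0, "wz": 0},
    {"dx": 0.6, "dy": 0, "dz": 0, "wx": 0, "wy": 0, "wz": 0},
    {"dx": 0.6, "dy": 0, "dz": 0, "wx": 0, "wy": 0, "wz": 0},
    {"dx": 0.6, "dy": 0, "dz": 0, "wx": 0, "wy": 0, "wz": 0},
    {"dx": 0.6, "dy": 0, "dz": 0, "wx": 0, "wy": 0, "wz": 0},
    {"dx": 0.5, "dy": 0, "dz": 0, "wx": 0, "wy": 0, "wz": 0},
    {"dx": 0.2, "dy": 0, "dz": 0, "wx": 0, "wy": 0, "wz": 0},
    {"dx": 0, "dy": 0, "dz": 0, "wx": 0, "wy": 0, "wz": 0}
  ]
}}

```text
time_s: 10.65
tcp_pos: [0.5296, 0.045, 0.0626]
eef_rot: [70.7, 89.9, 62.8]
contact_force: [0.1, 0.3, -0.7]
gripper_width: 0.0268
```

```bash
python3 s2.py
```

```text
pos [0.5296 0.045  0.0626] t 10.65 w 0.0268
rot units [-0.2   0.01 -0.02]  shift(now) [ 0.28  0.17 -0.16]  shift(after rot) [ 0.28  0.17 -0.15]
[ 0.07594159  0.34643993 -0.72815274]
```

{"api": "arm_command", "payload": {
  "plan": [
    {"dx": 0.2, "dy": 0.15, "dz": -0.1, "wx": -0.1, "wy": 0, "wz": 0},
    {"dx": 0.1, "dy": 0, "dz": 0, "wx": 0, "wy": 0, "wz": 0},
    {"dx": 0, "dy": 0, "dz": 0, "wx": 0, "wy": 0, "wz": 0}
  ]
}}

```text
time_s: 10.9
tcp_pos: [0.5287, 0.0485, 0.0568]
eef_rot: [47.2, 89.9, 39.8]
contact_force: [-0.0, 0.2, -0.6]
gripper_width: 0.0271
```

{"api": "arm_command", "payload": {
  "plan": [
    {"dx": 0.08, "dy": 0, "dz": 0, "wx": 0, "wy": 0, "wz": 0},
    {"dx": 0, "dy": 0, "dz": 0, "wx": 0, "wy": 0, "wz": 0}
  ]
}}

```text
time_s: 11.07
tcp_pos: [0.5292, 0.049, 0.0558]
eef_rot: [39.8, 89.8, 32.4]
contact_force: [0.5, -0.3, -0.8]
gripper_width: 0.0272
```

{"api": "arm_command", "payload": {
  "plan": [
    {"dx": 0.08, "dy": 0, "dz": 0, "wx": 0, "wy": 0, "wz": 0},
    {"dx": 0, "dy": 0, "dz": 0, "wx": 0, "wy": 0, "wz": 0}
  ]
}}

```text
time_s: 11.23
tcp_pos: [0.5303, 0.0494, 0.0554]
eef_rot: [32.7, 89.6, 25.3]
contact_force: [-0.5, 0.0, -1.0]
gripper_width: 0.0272
```

{"api": "arm_command", "payload": {
  "plan": [
    {"dx": 0.08, "dy": 0, "dz": 0, "wx": 0, "wy": 0, "wz": 0},
    {"dx": 0, "dy": 0, "dz": 0, "wx": 0, "wy": 0, "wz": 0}
  ]
}}

```text
time_s: 11.4
tcp_pos: [0.5317, 0.0497, 0.0553]
eef_rot: [28.1, 89.5, 20.8]
contact_force: [1.1, 0.2, -0.9]
gripper_width: 0.0271
```

{"api": "arm_command", "payload": {
  "plan": [
    {"dx": 0.04, "dy": 0, "dz": 0, "wx": 0, "wy": 0, "wz": 0},
    {"dx": 0, "dy": 0, "dz": 0, "wx": 0, "wy": 0, "wz": 0}
  ]
}}

```text
time_s: 11.57
tcp_pos: [0.5321, 0.0498, 0.0551]
eef_rot: [27.5, 89.4, 20.2]
contact_force: [-0.5, -0.3, 0.3]
gripper_width: 0.0274
```

```bash
python3 s2.py
python3 - <<'E'
from h import *
m=r.camera_model("wrist"); p,d=r.capture("wrist"); cv2.imwrite("pics/w6.png",p[:,:,::-1])
U=toU(cloud("wrist",d,m))
for px in((262,190),(262,205),(215,215),(215,190),(262,170),(262,175),(250,160),(250,150)): print(px,np.round(U[px[1],px[0]],4))
E
```

```text
pos [0.5321 0.0498 0.0551] t 11.57 w 0.0274
rot units [-0.07  0.11 -0.06]  shift(now) [-0.1  -0.08 -0.25]  shift(after rot) [-0.09 -0.08 -0.25]
[-0.51680004 -0.25390968  0.31941686]
(262, 190) [0.4983 0.1164 0.0267]
(262, 205) [0.5069 0.1164 0.0269]
(215, 215) [0.5172 0.0877 0.0131]
(215, 190) [0.5019 0.0882 0.0114]
(262, 170) [0.4897 0.1166 0.0121]
(262, 175) [0.4926 0.1166 0.0127]
(250, 160) [0.4727 0.1114 0.0839]
(250, 150) [0.469  0.1115 0.0838]
```

View pics/w6.png

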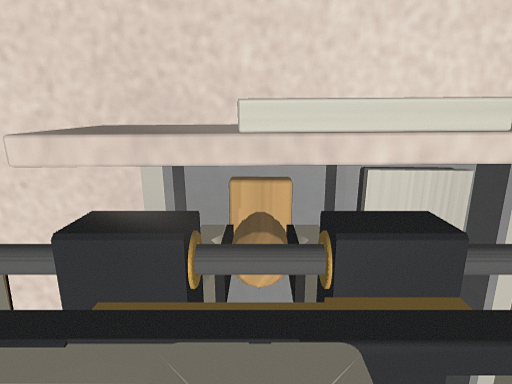

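{"api": "arm_command", "payload": {
  "plan": [
    {"dx": -0.1, "dy": -0.1, "dz": -0.15, "wx": 0, "wy": 0.1, "wz": -0.05},
    {"dx": 0, "dy": -0.05, "dz": -0.2, "wx": 0, "wy": 0, "wz": 0},
    {"dx": 0.05, "dy": 0, "dz": 0, "wx": 0, "wy": 0, "wz": 0},
    {"dx": 0.05, "dy": 0, "dz": 0, "wx": 0, "wy": 0, "wz": 0},
    {"dx": 0, "dy": 0, "dz": 0, "wx": 0, "wy": 0, "wz": 0}
  ]
}}

```text
time_s: 12.03
tcp_pos: [0.5238, 0.0476, 0.055]
eef_rot: [64.5, 90.0, 57.3]
contact_force: [-0.1, -0.7, 1.2]
gripper_width: 0.027
```

```bash
python3 s2.py
```

```text
pos [0.5238 0.0476 0.055 ] t 12.03 w 0.027
rot units [-0.07  0.   -0.01]  shift(now) [-0.1   0.08  0.15]  shift(after rot) [-0.1   0.08  0.15]
[-0.08653124 -0.73711118  1.22605655]
```

{"api": "arm_command", "payload": {
  "plan": [
    {"dx": 0, "dy": 0, "dz": 0, "wx": 0, "wy": 0, "wz": 0},
    {"dx": 0, "dy": 0, "dz": 0, "wx": 0, "wy": 0, "wz": 0},
    {"dx": 0, "dy": 0, "dz": 0, "wx": 0, "wy": 0, "wz": 0},
    {"dx": 0, "dy": 0, "dz": 0, "wx": 0, "wy": 0, "wz": 0}
  ],
  "fingers": -0.05
}}

```text
time_s: 12.37
tcp_pos: [0.5238, 0.0477, 0.0547]
eef_rot: [63.0, 90.0, 55.7]
contact_force: [-0.2, -0.3, -0.2]
gripper_width: 0.0445
```

{"api": "arm_command", "payload": {
  "plan": [
    {"dx": -0.2, "dy": 0, "dz": 0, "wx": 0, "wy": 0, "wz": 0},
    {"dx": -0.4, "dy": 0, "dz": 0, "wx": 0, "wy": 0, "wz": 0},
    {"dx": -0.7, "dy": 0, "dz": 0, "wx": 0, "wy": 0, "wz": 0},
    {"dx": -0.9, "dy": 0, "dz": 0, "wx": 0, "wy": 0, "wz": 0},
    {"dx": -0.9, "dy": 0, "dz": 0, "wx": 0, "wy": 0, "wz": 0},
    {"dx": -0.9, "dy": 0, "dz": 0, "wx": 0, "wy": 0, "wz": 0},
    {"dx": -0.9, "dy": 0, "dz": 0, "wx": 0, "wy": 0, "wz": 0},
    {"dx": -0.5, "dy": 0, "dz": 0, "wx": 0, "wy": 0, "wz": 0}
  ]
}}

```text
time_s: 13.03
tcp_pos: [0.522, 0.0467, 0.1684]
eef_rot: [-151.6, 89.7, -158.9]
contact_force: [0.9, 0.5, 0.1]
gripper_width: 0.0457
```

Run:
```python
from h import *
t=np.radians(46)
xd=np.sin(t)*UX-np.cos(t)*np.array([0,0,1]); T=frame(xd,UY)
print("T z axis",T[:,2])
pad=np.array([.6332-.012,.1567-.1057,.056])
# tip point 35mm above/back of the pad
tip=fromU(pad+np.array([-.035,0,.07]))
plan(tip-.011*xd,T); s=r.get_state(); print(np.round(s["joints"],1))
p,d=r.capture("wrist"); cv2.imwrite("pics/w7.png",p[:,:,::-1])
```

```text
T z axis [ 0.68955411 -0.08405584  0.7193398 ]
pos [0.522  0.0467 0.1684] t 13.03 w 0.0457
rot units [ -0.06 -10.09   0.06]  shift(now) [ 1.73 -2.9   3.31]  shift(after rot) [ 3.57 -2.92  1.03]
[  26.6    9.9  -23.6   -0.   -56.8 -123.8]
```

View pics/w7.png

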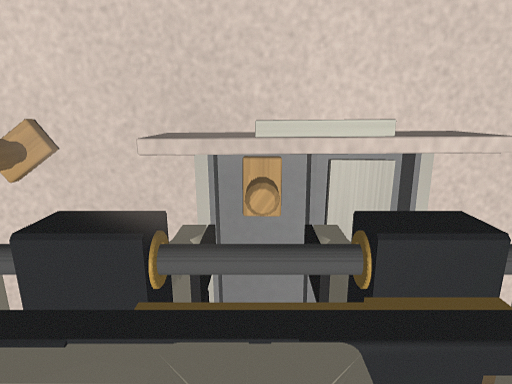

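{"api": "arm_command", "payload": {
  "plan": [
    {"dx": -0.3, "dy": -0.2, "dz": -0.2, "wx": 0, "wy": -0.95, "wz": 0},
    {"dx": 0, "dy": -0.2, "dz": 0, "wx": 0, "wy": -0.95, "wz": 0},
    {"dx": 0, "dy": -0.2, "dz": 0, "wx": 0, "wy": -0.95, "wz": 0},
    {"dx": 0, "dy": -0.3, "dz": 0, "wx": 0, "wy": -0.95, "wz": 0},
    {"dx": 0, "dy": -0.3, "dz": 0, "wx": 0, "wy": -0.95, "wz": 0},
    {"dx": 0, "dy": -0.3, "dz": 0, "wx": 0, "wy": -0.95, "wz": 0},
    {"dx": 0, "dy": -0.3, "dz": 0, "wx": 0, "wy": -0.95, "wz": 0},
    {"dx": 0, "dy": -0.3, "dz": 0, "wx": 0, "wy": -0.95, "wz": 0},
    {"dx": 0, "dy": -0.3, "dz": 0, "wx": 0, "wy": -0.95, "wz": 0},
    {"dx": 0, "dy": -0.3, "dz": 0, "wx": 0, "wy": -0.95, "wz": 0},
    {"dx": 0, "dy": -0.1, "dz": 0, "wx": 0, "wy": -0.5, "wz": 0}
  ],
  "fingers": 1,
  "force": 20
}}

```text
time_s: 14.0
tcp_pos: [0.5608, -0.0004, 0.2756]
eef_rot: [-0.5, 52.2, -7.0]
contact_force: [0.1, 0.7, -0.7]
gripper_width: 0.0012
```

```bash
cat > s3.py <<'E'
from h import *
import sys
t=np.radians(46)
xd=np.sin(t)*UX-np.cos(t)*np.array([0,0,1]); T=frame(xd,UY)
pad=np.array([.6332-.012,.1567-.1057,.056])
off=np.array(eval(sys.argv[1]))
plan(fromU(pad+off)-.011*xd,T)
s,p,R=tool(); tip=toU(p+.011*R[:,0])-pad; c=toU(p+.011*R[:,0]-.0095*R[:,2])-pad
print("tip rel pad",np.round(tip*1000,1),"rear corner",np.round(c*1000,1),"tilt",np.degrees(np.arccos(-R[2,0])),"F unit",np.round(toU(s["contact_force"]),1))
print(np.round(s["joints"],1))
if len(sys.argv)>2:
    for n in("wrist","top","scene"):
        pp,d=r.capture(n); 
        if n=="top": pp=cv2.resize(pp[110:240,170:320],None,fx=4,fy=4)
        if n=="scene": pp=cv2.resize(pp[130:260,170:350],None,fx=4,fy=4)
        cv2.imwrite(f"pics/{n}_{sys.argv[2]}.png",pp[:,:,::-1])
E
python3 s3.py "[-.04,0,.05]" a
```

```text
pos [ 5.608e-01 -4.000e-04  2.756e-01] t 14.0 w 0.0012
rot units [ 0.09 -1.79  0.  ]  shift(now) [ 6.91 -0.79 -4.32]  shift(after rot) [ 6.22 -0.82 -5.25]
tip rel pad [-57.7  16.4 210.9] rear corner [-65.2  16.4 205.1] tilt 37.80399780155168 F unit [ 0.   0.7 -0.7]
[  18.9  -10.8  -58.2   64.2  -17.3 -173.6]
```

View pics/wrist_a.png

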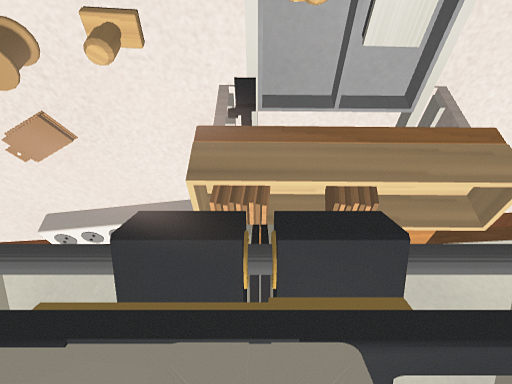

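View pics/scene_a.png

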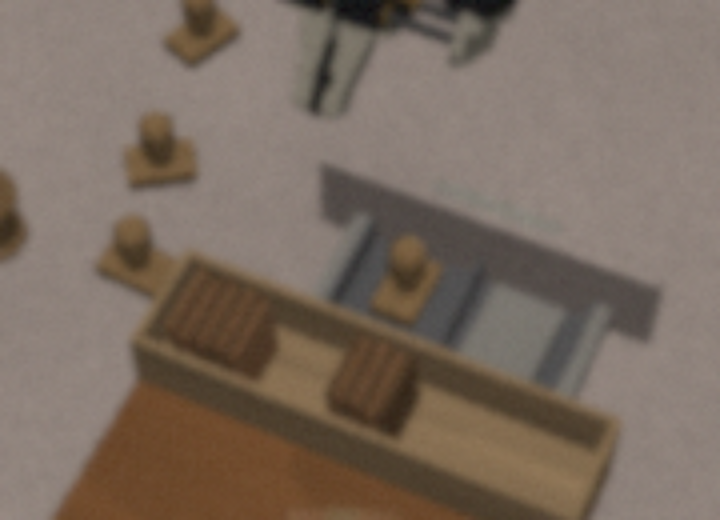

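```bash
cat > log.py <<'E'
from h import *
import json,os
L=json.load(open("kin.json")) if os.path.exists("kin.json") else [
 [[-50.30049,20.5932662,.631799,-.0186522,-70.1363304,-16.506],[.2656027,-.62001838,.23659163],[96.3429765,89.90064268,119.53007633]]]
s=r.get_state(); L.append([s["joints"].tolist(),s["tcp_pos"].tolist(),s["eef_rot"].tolist()]); json.dump(L,open("kin.json","w"))
print(np.round(s["joints"],1),np.round(s["tcp_pos"],3))
E
python3 log.py
cat > kin.py <<'E'
import numpy as np, json
from scipy.optimize import least_squares
from scipy.spatial.transform import Rotation as Ro
def R(ax,a): return Ro.from_euler(ax,a,degrees=True).as_matrix()
# params: a(radial off), lat, h, L2, e, L3, L6, roll const
def fk(q,P):
    a,lat,h,L2,e,L3,L6,c6=P
    R1=R('z',q[0]); p=R1@np.array([a,lat,h])
    R2=R1@R('y',q[1]); p=p+R2@np.array([0,0,L2])
    R3=R2@R('y',-q[2]); p=p+R3@np.array([L3,0,e])
    R4=R3@R('x',S4*q[3]); R5=R4@R('y',-q[4]); R6=R5@R('x',S6*q[5]+c6)
    return p+R6@np.array([L6,0,0]),R6
S4=1;S6=-1
def fit():
    L=json.load(open("kin.json")); best=None
    global S4,S6
    for S4 in(1,-1):
      for S6 in(1,-1):
       for c in(0,90,180,-90):
        def res(P):
            o=[]
            for q,p,e in L:
                x,M=fk(q,P); T=Ro.from_euler('xyz',e,degrees=True).as_matrix()
                o+=list((x-p)*10)+list((M-T).ravel())
            return np.array(o)+0
        r_=least_squares(lambda P:np.concatenate([res(P),1e-4*(P[:7]-np.array([0,-.19,.3,.4,0,.4,.2]))]),[0,-.19,.3,.4,0,.4,.25,c])
        if best is None or r_.cost<best[0]: best=(r_.cost,S4,S6,r_.x)
    S4,S6=best[1],best[2]; return best
if __name__=="__main__":
    b=fit(); print(b)
    for q,p,e in json.load(open("kin.json")):
        x,M=fk(q,b[3]); print(np.round(x-p,4), np.round(np.degrees(np.linalg.norm(Ro.from_matrix(M.T@Ro.from_euler('xyz',e,degrees=True).as_matrix()).as_rotvec())),2))
E
python3 kin.py
```

```text
[  19.   -10.7  -58.2   63.9  -17.3 -173.6] [ 0.56  -0.001  0.274]
(np.float64(3.934911015640217e-09), -1, -1, array([ 6.66328477e-01, -1.91677276e-01,  1.72954124e-01,  1.22884657e-01,
       -1.01653148e-01, -3.00063450e-02, -3.39073859e-02, -8.99999713e+01]))
[0. 0. 0.] 0.0
[ 0. -0. -0.] 0.0
```

{"api": "arm_command", "payload": {
  "plan": [
    {"dx": 0, "dy": 0, "dz": 0, "wx": -1, "wy": 0, "wz": 0},
    {"dx": 0, "dy": 0, "dz": 0, "wx": -1, "wy": 0, "wz": 0},
    {"dx": 0, "dy": 0, "dz": 0, "wx": -1, "wy": 0, "wz": 0},
    {"dx": 0, "dy": 0, "dz": 0, "wx": -1, "wy": 0, "wz": 0},
    {"dx": 0, "dy": 0, "dz": 0, "wx": -1, "wy": 0, "wz": 0},
    {"dx": 0, "dy": 0, "dz": 0, "wx": -1, "wy": 0, "wz": 0},
    {"dx": 0, "dy": 0, "dz": 0, "wx": -1, "wy": 0, "wz": 0},
    {"dx": 0, "dy": 0, "dz": 0, "wx": -1, "wy": 0, "wz": 0},
    {"dx": 0, "dy": 0, "dz": 0, "wx": -1, "wy": 0, "wz": 0},
    {"dx": 0, "dy": 0, "dz": 0, "wx": -1, "wy": 0, "wz": 0},
    {"dx": 0, "dy": 0, "dz": 0, "wx": -1, "wy": 0, "wz": 0},
    {"dx": 0, "dy": 0, "dz": 0, "wx": -1, "wy": 0, "wz": 0},
    {"dx": 0, "dy": 0, "dz": 0, "wx": -1, "wy": 0, "wz": 0},
    {"dx": 0, "dy": 0, "dz": 0, "wx": -1, "wy": 0, "wz": 0},
    {"dx": 0, "dy": 0, "dz": 0, "wx": -1, "wy": 0, "wz": 0},
    {"dx": 0, "dy": 0, "dz": 0, "wx": -1, "wy": 0, "wz": 0},
    {"dx": 0, "dy": 0, "dz": 0, "wx": -1, "wy": 0, "wz": 0},
    {"dx": 0, "dy": 0, "dz": 0, "wx": -1, "wy": 0, "wz": 0},
    {"dx": 0, "dy": 0, "dz": 0, "wx": -1, "wy": 0, "wz": 0},
    {"dx": 0, "dy": 0, "dz": 0, "wx": -1, "wy": 0, "wz": 0}
  ]
}}

```text
time_s: 15.82
tcp_pos: [0.5569, 0.0053, 0.2564]
eef_rot: [-97.4, 54.3, -7.8]
contact_force: [0.1, -0.2, 0.2]
gripper_width: 0.0003
```

```bash
python3 log.py; python3 s3.py "[-.04,0,.05]"
```

```text
[ 20.7  -9.4 -58.3  62.2 -18.4 -77.3] [0.557 0.005 0.256]
pos [0.5569 0.0053 0.2564] t 15.82 w 0.0003
rot units [21.04 -1.78 -1.81]  shift(now) [ 6.42  3.4  -0.63]  shift(after rot) [ 5.72 -1.08 -4.4 ]
tip rel pad [-62.6  21.5 191.5] rear corner [-61.7  12.1 192.2] tilt 35.706658726848026 F unit [ 0.1 -0.1  0.2]
[ 20.7  -9.4 -58.3  62.2 -18.4 -77.3]
```

{"api": "arm_command", "payload": {
  "plan": [
    {"dx": 0, "dy": 0, "dz": 0, "wx": -1, "wy": 0, "wz": 0},
    {"dx": 0, "dy": 0, "dz": 0, "wx": -1, "wy": 0, "wz": 0},
    {"dx": 0, "dy": 0, "dz": 0, "wx": -1, "wy": 0, "wz": 0},
    {"dx": 0, "dy": 0, "dz": 0, "wx": -1, "wy": 0, "wz": 0},
    {"dx": 0, "dy": 0, "dz": 0, "wx": -1, "wy": 0, "wz": 0},
    {"dx": 0, "dy": 0, "dz": 0, "wx": -1, "wy": 0, "wz": 0},
    {"dx": 0, "dy": 0, "dz": 0, "wx": -1, "wy": 0, "wz": 0},
    {"dx": 0, "dy": 0, "dz": 0, "wx": -1, "wy": 0, "wz": 0},
    {"dx": 0, "dy": 0, "dz": 0, "wx": -1, "wy": 0, "wz": 0},
    {"dx": 0, "dy": 0, "dz": 0, "wx": -1, "wy": 0, "wz": 0},
    {"dx": 0, "dy": 0, "dz": 0, "wx": -1, "wy": 0, "wz": 0},
    {"dx": 0, "dy": 0, "dz": 0, "wx": -1, "wy": 0, "wz": 0},
    {"dx": 0, "dy": 0, "dz": 0, "wx": -1, "wy": 0, "wz": 0},
    {"dx": 0, "dy": 0, "dz": 0, "wx": -1, "wy": 0, "wz": 0},
    {"dx": 0, "dy": 0, "dz": 0, "wx": -1, "wy": 0, "wz": 0},
    {"dx": 0, "dy": 0, "dz": 0, "wx": -1, "wy": 0, "wz": 0},
    {"dx": 0, "dy": 0, "dz": 0, "wx": -1, "wy": 0, "wz": 0},
    {"dx": 0, "dy": 0, "dz": 0, "wx": -1, "wy": 0, "wz": 0}
  ]
}}

```text
time_s: 17.32
tcp_pos: [0.5537, 0.0119, 0.2391]
eef_rot: [174.6, 56.2, -8.7]
contact_force: [-0.3, -0.1, -0.6]
gripper_width: 0.0004
```

```bash
sed -i 's/T=frame(xd,UY)/T=frame(xd,-UY)/; s/-.0095\*R\[:,2\]/+.0095*R[:,2]/' s3.py; python3 log.py; python3 s3.py "[-.04,0,.05]"; python3 kin.py
```

```text
[ 22.4  -7.9 -58.3  60.5 -19.3   9.7] [0.554 0.012 0.239]
pos [0.5537 0.0119 0.2391] t 17.32 w 0.0004
rot units [ 0.87  2.67 -0.12]  shift(now) [5.94 1.12 2.53]  shift(after rot) [5.26 1.39 3.64]
tip rel pad [-66.9  27.6 174. ] rear corner [-74.8  27.  168.7] tilt 33.81937366891664 F unit [-0.3 -0.2 -0.6]
[ 22.4  -7.9 -58.3  60.5 -19.3   9.7]
(np.float64(0.045791472633108725), -1, -1, array([ 5.95432876e-01, -1.87163021e-01,  4.27424796e-01,  5.04490879e-02,
       -1.90780021e-01,  1.04687558e-01,  2.10830742e-02,  2.70000014e+02]))
[0.0033 0.0031 0.0019] 0.0
[ 0.0015 -0.0103 -0.0198] 0.0
[ 0.0006 -0.0011 -0.0006] 0.0
[-0.0008  0.0071  0.0184] 0.0
```

```bash
python3 - <<'E'
import json
L=json.load(open("kin.json")); L.append([[26.6,9.9,-23.6,0,-56.8,-123.8],[.522,.0467,.1684],[-151.6,89.7,-158.9]]); json.dump(L,open("kin.json","w"))
s=open("kin.py").read()
s=s.replace("a,lat,h,L2,e,L3,L6,c6=P","a,lat,h,L2,e,L3,L6,c6,y4,x5,z5,z4=P").replace("R5=R4@R('y',-q[4]);","p=p+R4@np.array([0,y4,z4]); R5=R4@R('y',-q[4]); p=p+R5@np.array([0,0,z5]);")
s=s.replace("1e-4*(P[:7]-np.array([0,-.19,.3,.4,0,.4,.2]))","1e-3*(np.delete(P,7)-np.array([0,-.19,.3,.4,0,.4,.2,0,0,0,0]))").replace(".4,.25,c]",".4,.25,c,0,0,0,0]")
open("kin.py","w").write(s)
E
python3 kin.py
```

```text
(np.float64(3.5331957607536414e-06), -1, -1, array([ 2.43566804e-04,  1.36918146e-03,  1.97020644e-01,  6.03380496e-01,
       -8.74445701e-04,  4.64687490e-01,  3.66533452e-01,  2.70019996e+02,
       -1.93255347e-01, -3.95161808e-18, -1.88464825e-03,  8.48139311e-04]))
[-0.0001 -0.0001  0.    ] 0.02
[-0.  0. -0.] 0.02
[-0. -0. -0.] 0.02
[ 0. -0.  0.] 0.02
[-0.      0.0001 -0.    ] 0.08
```

```bash
cat > ik.py <<'E'
from h import *
import kin, json
b=kin.fit(); P=b[3]
lo=np.array([-176.03,-82.01,-58.28,-173.87,-174.79,-173.66]); hi=np.array([176.03,121.73,71.71,95.51,-.11,173.66])
def ik(X,T,seeds):
    out=[]
    for q0 in seeds:
        f=lambda q:(lambda x,M:np.concatenate([(x-X)*10,(M-T).ravel()]))(*kin.fk(q,P))
        s=kin.least_squares(f,np.clip(q0,lo+1,hi-.5),bounds=(lo,hi),x_scale=20)
        out.append((s.cost,s.x))
    return min(out,key=lambda o:o[0])
rng=np.random.default_rng(0)
def seeds(n=12):
    s=[r.get_state()["joints"]]
    return s+[lo+(hi-lo)*rng.random(6) for _ in range(n)]
def T_(t,yaw,flip):
    t=np.radians(t); y=np.radians(yaw); d=np.cos(y)*UX+np.sin(y)*UY; l=np.cross([0,0,1],d)
    return frame(np.sin(t)*d-np.cos(t)*np.array([0,0,1]), -l if flip else l)
pad=np.array([.6332-.012,.1567-.1057,.056])
E
python3 - <<'E'
from ik import *
for yaw in(-25,0,25):
  for t in(30,38,45):
    T=T_(t,yaw,True); 
    for off in([-.03,0,.03],[.02,0,-.005]):
      c,q=ik(fromU(pad+np.array(off))-.011*T[:,0],T,seeds(10)); print(yaw,t,off,"%.1e"%c,np.round(q,0))
E
```

```text
-25 30 [-0.03, 0, 0.03] 3.1e-03 [ 11.  11. -58.  88. -20. -38.]
-25 30 [0.02, 0, -0.005] 5.4e-03 [  7.  18. -54.  96. -19. -42.]
-25 38 [-0.03, 0, 0.03] 1.5e-02 [ -21.    9.  -44. -167.   -0. -112.]
-25 38 [0.02, 0, -0.005] 2.0e-02 [ -19.   17.  -38. -162.   -0. -119.]
-25 45 [-0.03, 0, 0.03] 2.3e-02 [ -23.   11.  -54. -174.  -19. -102.]
-25 45 [0.02, 0, -0.005] 3.0e-02 [ -22.   19.  -49. -174.  -22. -103.]
0 30 [-0.03, 0, 0.03] 1.8e-02 [  2.   9. -58.  85.  -4.  -3.]
0 30 [0.02, 0, -0.005] 1.5e-02 [ -20.   17.  -40. -174.   -0.  -85.]
0 38 [-0.03, 0, 0.03] 1.7e-02 [ -20.   10.  -42. -149.   -4. -111.]
0 38 [0.02, 0, -0.005] 9.4e-03 [ -19.   17.  -36. -145.   -5. -116.]
0 45 [-0.03, 0, 0.03] 1.6e-03 [ -12.    9.  -35. -115.   -3. -151.]
0 45 [0.02, 0, -0.005] 1.9e-05 [ -13.   17.  -30. -117.   -5. -149.]
25 30 [-0.03, 0, 0.03] 8.9e-28 [ 16.  10. -41.  -7.  -9.  98.]
25 30 [0.02, 0, -0.005] 2.5e-23 [ 13.  18. -33. -16. -10. 111.]
25 38 [-0.03, 0, 0.03] 1.9e-31 [ 10.  10. -36. -35.  -9. 131.]
25 38 [0.02, 0, -0.005] 1.4e-26 [  5.  17. -27. -45. -11. 145.]
25 45 [-0.03, 0, 0.03] 2.6e-30 [ -5.  10. -30. -67. -18. 173.]
25 45 [0.02, 0, -0.005] 9.0e-04 [ -5.  18. -25. -68. -17. 174.]
```

Run:
```python
from ik import *
for fl in(False,True):
 for yaw in(-10,0,8,15,22,30):
  for t in(32,38,45):
    T=T_(t,yaw,fl); o=[]
    for off in([-.03,0,.03],[.02,0,-.005]):
      c,q=ik(fromU(pad+np.array(off))-.011*T[:,0],T,seeds(10)); o+=["%.0e"%c,np.round(q,0)]
    print(fl,yaw,t,*o)
```

```text
False -10 32 3e-03 [ -21.   10.  -46. -174.   -0.   87.] 8e-04 [ -20.   17.  -40. -174.   -0.   86.]
False -10 38 8e-04 [ -21.   10.  -44. -161.   -2.   74.] 8e-06 [ -20.   17.  -38. -158.   -4.   70.]
False -10 45 8e-21 [ -24.   11.  -51. -164.  -18.   80.] 4e-03 [ -13.   17.  -31. -128.   -0.   36.]
False 0 32 3e-02 [ -2.   9. -58.  96.  -3. 170.] 4e-02 [  15.   17.  -44.   13.   -2. -122.]
False 0 38 2e-02 [ -20.   10.  -42. -149.   -4.   69.] 9e-03 [ -19.   17.  -36. -145.   -5.   64.]
False 0 45 2e-03 [ -12.    9.  -35. -115.   -3.   29.] 2e-05 [ -13.   17.  -30. -117.   -5.   31.]
False 8 32 2e-02 [  16.   10.  -50.   18.   -2. -121.] 2e-02 [  15.   17.  -41.   -1.   -0. -101.]
False 8 38 2e-02 [ 12.  10. -38. -40.  -0. -58.] 1e-02 [  9.  17. -31. -48.  -0. -48.]
False 8 45 2e-03 [  2.   9. -33. -77.  -0. -14.] 1e-04 [  1.  17. -28. -77.  -0. -13.]
False 15 32 6e-03 [  17.   10.  -48.    7.   -1. -105.] 4e-03 [ 15.  17. -41.  -4.  -0. -92.]
False 15 38 6e-03 [ 15.  10. -41. -27.  -0. -68.] 2e-03 [ 12.  17. -34. -34.  -0. -59.]
False 15 45 5e-05 [  8.   9. -35. -56.  -0. -34.] 4
[... 1505 characters left out ...]
rue 15 38 6e-03 [ 15.  10. -41. -27.  -0. 112.] 2e-03 [ 12.  17. -34. -34.  -0. 121.]
True 15 45 5e-05 [  8.   9. -35. -56.  -0. 146.] 1e-18 [ -3.  17. -27. -76.  -8. 174.]
True 22 32 2e-04 [ 17.  10. -48.   4.  -1.  84.] 1e-30 [ 15.  17. -39.  -7.  -2.  98.]
True 22 38 3e-05 [ 15.  10. -42. -21.  -0. 111.] 4e-30 [  8.  17. -30. -40.  -6. 135.]
True 22 45 3e-28 [ -2.  10. -31. -66. -13. 168.] 2e-04 [  -9.   18.  -26.  -79.  -17. -174.]
True 30 32 1e-25 [ 11.  10. -34. -25. -16. 125.] 8e-31 [  7.  18. -27. -31. -16. 133.]
True 30 38 6e-25 [  4.  10. -31. -44. -17. 148.] 1e-29 [  1.  18. -25. -50. -18. 156.]
True 30 45 4e-04 [ -6.  11. -29. -64. -22. 174.] 2e-03 [ -6.  18. -24. -64. -21. 174.]
```

```bash
cat > opt.py <<'E'
from ik import *
from itertools import product
edge=np.array([.6332,.1567])
SD=[np.array(a,float) for a in([0,10,-33,-50,-15,-20],[10,12,-35,-20,-12,-60],[-10,15,-28,-75,-20,0],[-20,12,-45,-150,-15,80],[15,12,-45,20,-15,-100],[-13,17,-30,-117,-10,31])]
def base(t,yaw):
    t=np.radians(t); y=np.radians(yaw); d=np.cos(y)*UX+np.sin(y)*UY
    return np.sin(t)*d-np.cos(t)*np.array([0,0,1])
g=lambda *n:np.stack(np.meshgrid(*n,indexing='ij'),-1).reshape(-1,3)
body=g(np.linspace(-.055,-.055-.15,16)+0*.0,np.linspace(-.0965,.0965,25),np.linspace(-.039,.039,9))
def fing(c): return g(np.linspace(-.055,.011,10),np.linspace(c-.021,c+.021,5),np.linspace(-.0095,.0095,3))
def boxd(Pu,lo_,hi_):
    d=np.maximum(np.maximum(lo_-Pu,Pu-hi_),0); return np.linalg.norm(d,axis=1).min()
def clear(tipu,T,c,adv):  # tipu in unit coords relative to (edge,centre): finger tip centre
    tcp=fromU(np.array([edge[0],edge[1],0])+tipu)-.011*T[:,0]-c*T[:,1]
    o=[]
    for pts in(body,fing(c)):
        U=toU(tcp+pts@T.T)-np.array([edge[0],edge[1],0])
        slab=boxd(U,np.array([0,-.155,.09]),np.array([.257,.155,.116])); tray=boxd(U,np.array([0,-.155,.116]),np.array([.08,.155,.183]))
        st=boxd(U,np.array([-.1215-.014+adv,-.041-.014,.02]),np.array([-.1215+.014+adv,-.041+.014,.075]))
        pan=boxd(U,np.array([-.182+adv,-.135,0]),np.array([-.158+adv,.135,.084]))
        wall=boxd(U,np.array([-.16+adv,-.0915,0]),np.array([.0,-.0865,.038]))
        o.append([slab,tray,st,pan,wall,max(0,U[:,2].min())])
    return tcp,np.array(o)
if __name__=="__main__":
    for t,yaw in product((35,40,45,50,55),(-10,0,8,15,22,30)):
        x=base(t,yaw); T0=frame(x,UY); cs=[]; qs=[]
        for tip in([-.045,-.1057,.08],[-.005,-.1057,.055],[.015,-.1057,.052]):
            X=fromU(np.array([edge[0],edge[1],0])+np.array(tip))-.011*x
            c,q=ik(X,T0,SD); cs.append("%.0e"%c); qs.append(np.round(q,0))
        # best roll/clear at end
        best=None
        for roll in range(-40,41,5):
            T=T0@Ro.from_euler('x',roll,degrees=True).as_matrix()
            for c in(0,):
                m=min(clear(np.array([.015,-.1057,.052]),T,c,.019)[1].min(),clear(np.array([-.005,-.1057,.052]),T,c,0)[1].min())
                if best is None or m>best[0]: best=(round(m,4),roll,c,clear(np.array([.015,-.1057,.052]),T,c,.019)[1][0].round(3))
        print(t,yaw,cs,qs[1],qs[2],best)
E
python3 opt.py
```

```text
35 -10 ['1e-03', '5e-04', '4e-04'] [ -20.   16.  -41. -167.   -2.   87.] [ -20.   18.  -39. -168.   -2.   88.] (np.float64(0.0), -40, 0, array([0.002, 0.   , 0.   , 0.017, 0.028, 0.05 ]))
35 0 ['2e-02', '1e-02', '1e-02'] [ -20.   16.  -40. -160.   -3.   81.] [ -20.   18.  -38. -163.   -3.   83.] (np.float64(0.0), -40, 0, array([0.005, 0.   , 0.   , 0.016, 0.027, 0.053]))
35 8 ['2e-02', '2e-02', '2e-02'] [ 14.  16. -37. -24.  -0. -82.] [ 13.  18. -36. -21.  -0. -85.] (np.float64(0.0), -40, 0, array([0.001, 0.   , 0.   , 0.017, 0.027, 0.057]))
35 15 ['7e-03', '4e-03', '4e-03'] [ 14.  16. -38. -20.  -0. -87.] [ 14.  18. -37. -18.  -0. -89.] (np.float64(0.0), -40, 0, array([0.001, 0.   , 0.   , 0.018, 0.028, 0.061]))
35 22 ['2e-04', '1e-27', '2e-26'] [ 14.  16. -37. -21.  -2. -87.] [ 12.  18. -34. -23.  -4. -83.] (np.float64(0.0), -40, 0, array([0.   , 0.   , 0.005, 0.02 , 0.03 , 0.065]))
35 30 ['3e-29', '4e-30', '7e-31'] [  5.  16. -27. -40. -16. -62.] [  4.  18. -25. -39. -17. -62.] (np.float64(0.0), -40, 0, array([0.   , 0.   , 0.012, 0.023, 0.034, 0.07 ]))
40 -10 ['1e-04', '1e-19', '
[... 3647 characters left out ...]
 23.  -44. -134.  -37.   65.] [ -29.   24.  -41. -134.  -35.   64.] (np.float64(0.0089), 10, 0, array([0.016, 0.015, 0.013, 0.021, 0.024, 0.039]))
55 15 ['2e-30', '3e-30', '3e-29'] [ -29.   22.  -37. -119.  -34.   48.] [ -28.   23.  -35. -119.  -33.   47.] (np.float64(0.0091), 10, 0, array([0.012, 0.012, 0.015, 0.025, 0.027, 0.034]))
55 22 ['3e-30', '5e-31', '8e-31'] [ -27.   22.  -33. -106.  -35.   34.] [ -26.   23.  -30. -106.  -34.   33.] (np.float64(0.007), 10, 0, array([0.007, 0.008, 0.018, 0.03 , 0.03 , 0.03 ]))
55 30 ['2e-30', '3e-30', '1e-30'] [-26.  23. -28. -95. -38.  22.] [-25.  24. -26. -95. -38.  21.] (np.float64(0.0039), 20, 0, array([0.004, 0.005, 0.034, 0.039, 0.038, 0.016]))
```

```bash
cat > sim.py <<'E'
from opt import *
def goal(t,yaw,roll,tip,flip=False):
    T=frame(base(t,yaw),UY)@Ro.from_euler('x',roll+(180 if flip else 0),degrees=True).as_matrix()
    return fromU(np.array([edge[0],edge[1],0])+np.array(tip))-.011*T[:,0],T
def twist_rows(p,R,X,T):
    w=Ro.from_matrix(R.T@T).as_rotvec(); d=R.T@(X-p)
    n=int(np.ceil(max(np.abs(w).max()/.08/.97,np.linalg.norm(X-p)/.019,1)))
    return n,w/n
def simpath(q,wps,verb=True):
    p,R=kin.fk(q,P); worst=0; clr=9
    for (X,T) in wps:
        n,w=twist_rows(p,R,X,T); dp=(X-p)/n; qmax=0
        for i in range(n):
            R=R@Ro.from_rotvec(w).as_matrix(); p=p+dp
            f=lambda a:(lambda x,M:np.concatenate([(x-p)*10,(M-R).ravel(),1e-5*(a-q)]))(*kin.fk(a,P))
            s=kin.least_squares(f,np.clip(q,lo+.01,hi-.01),bounds=(lo,hi),x_scale=20)
            qmax=max(qmax,np.abs(s.x-q).max()); q=s.x; worst=max(worst,s.cost)
            tipu=toU(p+.011*R[:,0])-np.array([edge[0],edge[1],0]); clr=min(clr,clear(tipu,R,0,0)[1].min())
        if verb: print("n",n,"w/row",np.round(w/.08,2),"q",np.round(q,0),"qstep",round(qmax,1),"cost %.0e"%worst,"clr",round(clr,3))
    return worst,qmax,clr
E
python3 - <<'E'
from sim import *
q=r.get_state()["joints"]
h=[-.07,-.1057,.14]
for fl in(False,True):
    print("direct",fl); simpath(q,[goal(50,12,7,h,fl)])
for fl in(False,True):
  for rr in(-60,-30,0,60,120):
    print("via",fl,rr); simpath(q,[goal(30,30,7+180+rr,[-.09,-.10,.2]),goal(50,12,7,h,fl)])
E
```

```text
direct False
n 38 w/row [-0.97  0.09  0.13] q [ 12.   2. -58.  67. -10. 174.] qstep 35.1 cost 2e-01 clr 0.045
direct True
n 6 w/row [ 0.35  0.56 -0.38] q [  6.   1. -37. -66.  -0. 141.] qstep 104.9 cost 4e-02 clr 0.063
via False -60
n 11 w/row [-0.95  0.02 -0.35] q [ 17.  -4. -37.  -6. -27. 127.] qstep 13.3 cost 2e-05 clr 0.074
n 28 w/row [-0.96 -0.13  0.18] q [ 12.   2. -58.  67. -10. 174.] qstep 11.7 cost 2e-01 clr 0.06
via False -30
n 5 w/row [-0.79 -0.15 -0.73] q [ 17.  -4. -37.  -6. -27.  97.] qstep 21.1 cost 4e-08 clr 0.076
n 35 w/row [-0.95 -0.07  0.18] q [ 12.   2. -58.  67. -10. 174.] qstep 9.1 cost 2e-01 clr 0.053
via False 0
n 4 w/row [ 0.64 -0.42 -0.83] q [ 17.  -4. -37.  -6. -27.  67.] qstep 18.5 cost 3e-08 clr 0.082
n 39 w/row [ 0.96  0.02 -0.19] q [  6.   1. -37. -66.  -0. -39.] qstep 14.6 cost 1e-03 clr 0.056
via False 60
n 17 w/row [ 0.91 -0.19 -0.13] q [ 17.  -4. -37.  -6. -27.   7.] qstep 4.9 cost 1e-09 clr 0.074
n 26 w/row [ 0.95 -0.09 -0.21] q [  6.   1. -37. -66.  -0. -39.] qstep 10.6 cost 1e-03 clr 0.06
via False 120
n 30 w/row [ 0.95 -0.16 -0.01] q [ 17.  -4. 
[... 467 characters left out ...]
/row [0.91 0.78 0.3 ] q [  6.   1. -37. -66.  -0. 141.] qstep 29.7 cost 7e-03 clr 0.063
via True 0
n 4 w/row [ 0.64 -0.42 -0.83] q [ 17.  -4. -37.  -6. -27.  67.] qstep 18.5 cost 3e-08 clr 0.082
n 6 w/row [-0.17  0.83  0.09] q [  6.   1. -37. -66.  -0. 141.] qstep 36.4 cost 1e-02 clr 0.063
via True 60
n 17 w/row [ 0.91 -0.19 -0.13] q [ 17.  -4. -37.  -6. -27.   7.] qstep 4.9 cost 1e-09 clr 0.074
n 15 w/row [-0.93  0.32 -0.14] q [  6.   1. -37. -66.  -0. 141.] qstep 33.0 cost 2e-02 clr 0.063
via True 120
n 30 w/row [ 0.95 -0.16 -0.01] q [ 17.  -4. -37.  -6. -27. -53.] qstep 3.6 cost 1e-09 clr 0.074
n 28 w/row [-0.96  0.13 -0.18] q [  6.   1. -37. -66.  -0. 141.] qstep 75.7 cost 4e-02 clr 0.06
```

Run:
```python
from sim import *
q=r.get_state()["joints"]
h=[-.07,-.1057,.14]
for r1 in(0,30,60):
  for y1,y2 in((30,32),(35,35),(40,40)):
   for r2 in(7,60,):
    print("via",r1,y1,y2,r2); simpath(q,[goal(25,y1,7+180+r1,[-.08,-.09,.19]),goal(50,y2,r2,[-.09,-.1057,.17]),goal(50,12,7,h)])
```

```text
via 0 30 32 7
n 3 w/row [ 0.87 -0.88 -0.93] q [ 19.  -1. -35.  -4. -31.  62.] qstep 22.9 cost 5e-08 clr 0.072
n 38 w/row [ 0.97 -0.12 -0.18] q [-10.  -0. -32. -63. -30. -35.] qstep 4.6 cost 5e-08 clr 0.064
n 4 w/row [-0.06 -0.31 -0.77] q [  6.   1. -37. -66.  -0. -39.] qstep 18.0 cost 1e-03 clr 0.063
via 0 30 32 60
n 3 w/row [ 0.87 -0.88 -0.93] q [ 19.  -1. -35.  -4. -31.  62.] qstep 22.9 cost 5e-08 clr 0.072
n 30 w/row [-0.96  0.2   0.11] q [ 19.  -6. -57.  16.  -0. 174.] qstep 12.5 cost 5e-02 clr 0.056
n 13 w/row [-0.9  -0.2  -0.18] q [ 12.   2. -58.  67. -10. 174.] qstep 4.6 cost 2e-01 clr 0.053
via 0 35 35 7
n 4 w/row [ 0.67 -0.72 -0.8 ] q [ 16.  -0. -32.  -9. -34.  69.] qstep 19.3 cost 3e-08 clr 0.072
n 38 w/row [ 0.96 -0.12 -0.17] q [-12.   1. -30. -63. -34. -34.] qstep 4.5 cost 3e-08 clr 0.064
n 4 w/row [-0.08 -0.37 -0.88] q [  6.   1. -37. -66.  -0. -39.] qstep 20.4 cost 1e-03 clr 0.063
via 0 35 35 60
n 4 w/row [ 0.67 -0.72 -0.8 ] q [ 16.  -0. -32.  -9. -34.  69.] qstep 19.3 cost 3e-08 clr 0.072
n 30 w/row [-0.96  0.2   0.11] q [ 19.  -6. -57.  16.  -0. 174.] qstep 10.5 cost 
[... 3656 characters left out ...]
n 13 w/row [-0.91 -0.23 -0.2 ] q [  6.   1. -37. -66.  -0. -39.] qstep 11.9 cost 2e-03 clr 0.054
via 60 40 40 7
n 17 w/row [ 0.92 -0.28 -0.09] q [ 14.   1. -29. -13. -37.  14.] qstep 6.5 cost 3e-09 clr 0.06
n 25 w/row [ 0.95 -0.24 -0.09] q [-16.   3. -28. -63. -40. -33.] qstep 2.6 cost 3e-09 clr 0.06
n 5 w/row [-0.1  -0.39 -0.84] q [  6.   1. -37. -66.  -0. -39.] qstep 20.3 cost 1e-03 clr 0.06
via 60 40 40 60
n 17 w/row [ 0.92 -0.28 -0.09] q [ 14.   1. -29. -13. -37.  14.] qstep 6.5 cost 3e-09 clr 0.06
n 37 w/row [ 0.95 -0.21  0.02] q [-16.   3. -28. -63. -40. -86.] qstep 4.0 cost 3e-09 clr 0.059
n 13 w/row [-0.92 -0.29 -0.23] q [  6.   1. -37. -66.  -0. -39.] qstep 16.2 cost 2e-03 clr 0.056
```

Run:
```python
from sim import *
q=r.get_state()["joints"]
for t,y,ro in((50,12,7),(53,14,10),(55,15,10)):
 for h in([-.05,-.1057,.08],[-.055,-.1057,.075]):
    print(t,y,ro,h); simpath(q,[goal(25,32,7+240,[-.08,-.09,.19]),goal(50,32,15,[-.09,-.1057,.13]),goal(t,y,ro,h),goal(t,y,ro,[-.018,-.1057,.065]),goal(t,y,ro,[-.012,-.1057,.054]),goal(t,y,ro,[.015,-.1057,.053])])
```

```text
50 12 7 [-0.05, -0.1057, 0.08]
n 17 w/row [ 0.92 -0.24 -0.07] q [ 18.  -1. -33.  -6. -33.   5.] qstep 5.4 cost 2e-09 clr 0.061
n 27 w/row [ 0.95 -0.22 -0.1 ] q [-15.   5. -32. -72. -31. -30.] qstep 2.8 cost 2e-09 clr 0.052
n 4 w/row [-0.5  -0.36 -0.75] q [ -18.   11.  -36. -103.  -18.   15.] qstep 21.3 cost 4e-08 clr 0.026
n 2 w/row [ 0.  0. -0.] q [ -19.   15.  -34. -108.  -19.   21.] qstep 3.4 cost 4e-08 clr 0.019
n 1 w/row [ 0.  0. -0.] q [ -21.   18.  -34. -112.  -22.   27.] qstep 6.1 cost 4e-08 clr 0.011
n 2 w/row [ 0.  0. -0.] q [ -19.   19.  -31. -110.  -20.   23.] qstep 2.1 cost 4e-08 clr 0.007
50 12 7 [-0.055, -0.1057, 0.075]
n 17 w/row [ 0.92 -0.24 -0.07] q [ 18.  -1. -33.  -6. -33.   5.] qstep 5.4 cost 2e-09 clr 0.061
n 27 w/row [ 0.95 -0.22 -0.1 ] q [-15.   5. -32. -72. -31. -30.] qstep 2.8 cost 2e-09 clr 0.052
n 4 w/row [-0.5  -0.36 -0.75] q [ -20.   12.  -37. -106.  -19.   19.] qstep 22.6 cost 4e-08 clr 0.019
n 3 w/row [ 0.  0. -0.] q [ -19.   15.  -34. -108.  -19.   21.] qstep 1.3 cost 4e-08 clr 0.018
n 1 w/row [-0.  0.  0.] q [ -21.   18.  -34. -112.  -22.   27.] qste
[... 1869 characters left out ...]
ow [-0.  0. -0.] q [ -27.   23.  -35. -119.  -33.   37.] qstep 1.6 cost 3e-08 clr 0.008
55 15 10 [-0.055, -0.1057, 0.075]
n 17 w/row [ 0.92 -0.24 -0.07] q [ 18.  -1. -33.  -6. -33.   5.] qstep 5.4 cost 2e-09 clr 0.061
n 27 w/row [ 0.95 -0.22 -0.1 ] q [-15.   5. -32. -72. -31. -30.] qstep 2.8 cost 2e-09 clr 0.052
n 4 w/row [-0.42 -0.58 -0.52] q [ -30.   16.  -41. -115.  -34.   35.] qstep 21.4 cost 4e-08 clr 0.012
n 3 w/row [ 0.  0. -0.] q [ -29.   20.  -38. -117.  -33.   36.] qstep 1.2 cost 4e-08 clr 0.012
n 1 w/row [-0.  0.  0.] q [ -29.   22.  -38. -119.  -35.   39.] qstep 3.7 cost 4e-08 clr 0.012
n 2 w/row [-0.  0. -0.] q [ -27.   23.  -35. -119.  -33.   37.] qstep 1.6 cost 4e-08 clr 0.008
```

```bash
cat > screw.py <<'E'
from sim import *
from scipy.linalg import logm,expm
def H(p,R): M=np.eye(4); M[:3,:3]=R; M[:3,3]=p; return M
def screw(X,T,n=None,q=None):
    s,p,R=tool(); q=s["joints"] if q is None else q
    A=H(p,R); L=np.real(logm(np.linalg.inv(A)@H(X,T)))
    w=np.array([L[2,1],L[0,2],L[1,0]]); v=L[:3,3]
    n=n or int(np.ceil(max(np.abs(w).max()/.08/.95,np.abs(v).max()/.019)))
    # row applies shift then turn about own; approximate: v/n rotated half
    sh=v/n; wr=w/n
    clr=9;zs=[];qm=0;wc=0
    for i in range(n):
        A=A@H(sh,Ro.from_rotvec(wr).as_matrix()); p,R=A[:3,3],A[:3,:3]
        f=lambda a:(lambda x,M:np.concatenate([(x-p)*10,(M-R).ravel(),1e-5*(a-q)]))(*kin.fk(a,P))
        o=kin.least_squares(f,np.clip(q,lo+.01,hi-.01),bounds=(lo,hi),x_scale=20); qm=max(qm,np.abs(o.x-q).max()); q=o.x; wc=max(wc,o.cost)
        clr=min(clr,clear(toU(p+.011*R[:,0])-np.array([edge[0],edge[1],0]),R,0,0)[1].min()); zs.append(p[2])
    print("t",round(s["time_s"],2),"n",n,"shift",np.round(sh/.02,2),"turn",np.round(wr/.08,2),"clr",round(clr,3),"qstep",round(qm,1),"cost %.0e"%wc,"zmin/max",round(min(zs),3),round(max(zs),3),"end err mm",np.round((p-X)*1000,1),"q",np.round(q,0))
    return q
def now():
    s,p,R=tool(); e=np.array([edge[0],edge[1],0]); tip=toU(p+.011*R[:,0])-e
    print("t",round(s["time_s"],2),"tip rel edge mm",np.round(tip*1000,1),"rear corner",np.round((toU(p+.011*R[:,0]-.0095*R[:,2])-e)*1000,1),"xdir U",np.round(toU(R[:,0]),2),"q",np.round(s["joints"],0),"F",np.round(toU(s["contact_force"]),1),"clr",clear(tip,R,0,0)[1].round(3).tolist())
E
python3 - <<'E'
from screw import *
now(); q=screw(*goal(25,32,247,[-.08,-.09,.19]))
E
```

```text
t 17.32 tip rel edge mm [-78.9 -78.1 230. ] rear corner [-71.  -77.4 235.3] xdir U [ 0.56 -0.02 -0.83] q [ 22.  -8. -58.  60. -19.  10.] F [-0.3 -0.2 -0.6] clr [[0.203, 0.147, 0.186, 0.174, 0.225, 0.258], [0.138, 0.088, 0.15, 0.156, 0.187, 0.224]]
t 17.32 n 17 shift [0.1  0.07 0.01] turn [ 0.92 -0.24 -0.07] clr 0.06 qstep 5.6 cost 2e-09 zmin/max 0.2 0.237 end err mm [ 0.7 -0.9  0.3] q [ 18.  -1. -33.  -6. -33.   5.]
```

{"api": "arm_command", "payload": {
  "plan": [
    {"dx": 0.1, "dy": 0.07, "dz": 0, "wx": 0.94, "wy": -0.24, "wz": -0.07},
    {"dx": 0.1, "dy": 0.07, "dz": 0, "wx": 0.94, "wy": -0.24, "wz": -0.07},
    {"dx": 0.1, "dy": 0.07, "dz": 0, "wx": 0.94, "wy": -0.24, "wz": -0.07},
    {"dx": 0.1, "dy": 0.07, "dz": 0, "wx": 0.94, "wy": -0.24, "wz": -0.07},
    {"dx": 0.1, "dy": 0.07, "dz": 0, "wx": 0.94, "wy": -0.24, "wz": -0.07},
    {"dx": 0.1, "dy": 0.07, "dz": 0, "wx": 0.94, "wy": -0.24, "wz": -0.07},
    {"dx": 0.1, "dy": 0.07, "dz": 0, "wx": 0.94, "wy": -0.24, "wz": -0.07},
    {"dx": 0.1, "dy": 0.07, "dz": 0, "wx": 0.94, "wy": -0.24, "wz": -0.07},
    {"dx": 0.1, "dy": 0.07, "dz": 0, "wx": 0.94, "wy": -0.24, "wz": -0.07},
    {"dx": 0.1, "dy": 0.07, "dz": 0, "wx": 0.94, "wy": -0.24, "wz": -0.07},
    {"dx": 0.1, "dy": 0.07, "dz": 0, "wx": 0.94, "wy": -0.24, "wz": -0.07},
    {"dx": 0.1, "dy": 0.07, "dz": 0, "wx": 0.94, "wy": -0.24, "wz": -0.07},
    {"dx": 0.1, "dy": 0.07, "dz": 0, "wx": 0.94, "wy": -0.24, "wz": -0.07},
    {"dx": 0.1, "dy": 0.07, "dz": 0, "wx": 0.94, "wy": -0.24, "wz": -0.07},
    {"dx": 0.1, "dy": 0.07, "dz": 0, "wx": 0.94, "wy": -0.24, "wz": -0.07},
    {"dx": 0.1, "dy": 0.07, "dz": 0, "wx": 0.94, "wy": -0.24, "wz": -0.07},
    {"dx": 0.1, "dy": 0.07, "dz": 0, "wx": 0.94, "wy": -0.24, "wz": -0.07}
  ]
}}

```text
time_s: 18.73
tcp_pos: [0.5454, 0.0091, 0.1806]
eef_rot: [-74.8, 67.0, 29.5]
contact_force: [-0.4, 0.5, -0.4]
gripper_width: 0.0008
```

```bash
python3 log.py
python3 - <<'E'
from screw import *
print(b[0]); now(); q=screw(*goal(50,32,15,[-.09,-.1057,.13])); screw(*goal(50,32,15,[-.09,-.1057,.15]))
E
```

```text
[ 18.2   1.1 -33.   -7.9 -33.5   1.8] [0.545 0.009 0.181]
4.228283734180933e-06
t 18.73 tip rel edge mm [-89.5 -79.2 170.5] rear corner [-85.9 -87.9 169.5] xdir U [ 0.31  0.23 -0.92] q [ 18.   1. -33.  -8. -34.   2.] F [-0.4  0.4 -0.4] clr [[0.14, 0.079, 0.145, 0.109, 0.164, 0.191], [0.091, 0.068, 0.091, 0.092, 0.124, 0.162]]
t 18.73 n 26 shift [ 0.04 -0.02 -0.11] turn [ 0.95 -0.25 -0.11] clr 0.053 qstep 2.9 cost 6e-10 zmin/max 0.138 0.18 end err mm [ 1.1 -1.2  0.6] q [-15.   5. -32. -72. -31. -29.]
t 18.73 n 26 shift [ 0.01 -0.02 -0.08] turn [ 0.95 -0.25 -0.11] clr 0.058 qstep 2.8 cost 6e-10 zmin/max 0.158 0.18 end err mm [ 1.  -0.8  0.6] q [-13.   2. -32. -68. -31. -36.]
```

{"api": "arm_command", "payload": {
  "plan": [
    {"dx": 0.02, "dy": 0, "dz": -0.1, "wx": 0.98, "wy": -0.26, "wz": -0.11},
    {"dx": 0.02, "dy": 0, "dz": -0.1, "wx": 0.98, "wy": -0.26, "wz": -0.11},
    {"dx": 0.02, "dy": 0, "dz": -0.1, "wx": 0.98, "wy": -0.26, "wz": -0.11},
    {"dx": 0.02, "dy": 0, "dz": -0.1, "wx": 0.98, "wy": -0.26, "wz": -0.11},
    {"dx": 0.02, "dy": 0, "dz": -0.1, "wx": 0.98, "wy": -0.26, "wz": -0.11},
    {"dx": 0.02, "dy": 0, "dz": -0.1, "wx": 0.98, "wy": -0.26, "wz": -0.11},
    {"dx": 0.02, "dy": 0, "dz": -0.1, "wx": 0.98, "wy": -0.26, "wz": -0.11},
    {"dx": 0.02, "dy": 0, "dz": -0.1, "wx": 0.98, "wy": -0.26, "wz": -0.11},
    {"dx": 0.02, "dy": 0, "dz": -0.1, "wx": 0.98, "wy": -0.26, "wz": -0.11},
    {"dx": 0.02, "dy": 0, "dz": -0.1, "wx": 0.98, "wy": -0.26, "wz": -0.11},
    {"dx": 0.02, "dy": 0, "dz": -0.1, "wx": 0.98, "wy": -0.26, "wz": -0.11},
    {"dx": 0.02, "dy": 0, "dz": -0.1, "wx": 0.98, "wy": -0.26, "wz": -0.11},
    {"dx": 0.02, "dy": 0, "dz": -0.1, "wx": 0.98, "wy": -0.26, "wz": -0.11},
    {"dx": 0.02, "dy": 0, "dz": -0.1, "wx": 0.98, "wy": -0.26, "wz": -0.11},
    {"dx": 0.02, "dy": 0, "dz": -0.1, "wx": 0.98, "wy": -0.26, "wz": -0.11},
    {"dx": 0.02, "dy": 0, "dz": -0.1, "wx": 0.98, "wy": -0.26, "wz": -0.11},
    {"dx": 0.02, "dy": 0, "dz": -0.1, "wx": 0.98, "wy": -0.26, "wz": -0.11},
    {"dx": 0.02, "dy": 0, "dz": -0.1, "wx": 0.98, "wy": -0.26, "wz": -0.11},
    {"dx": 0.02, "dy": 0, "dz": -0.1, "wx": 0.98, "wy": -0.26, "wz": -0.11},
    {"dx": 0.02, "dy": 0, "dz": -0.1, "wx": 0.98, "wy": -0.26, "wz": -0.11}
  ]
}}

```text
time_s: 20.4
tcp_pos: [0.5286, 0.01, 0.1335]
eef_rot: [26.8, 44.3, 35.7]
contact_force: [0.2, 0.8, 0.5]
gripper_width: 0.0006
```

Run:
```python
from screw import *
now(); q=screw(*goal(50,32,15,[-.09,-.1057,.13]));screw(*goal(53,14,10,[-.055,-.1057,.08]),n=14)
```

```text
t 20.4 tip rel edge mm [-103.9  -77.5  125.8] rear corner [-111.2  -78.4  119.8] xdir U [ 0.53  0.48 -0.7 ] q [ -9.   5. -30. -62. -35. -25.] F [0.1 0.8 0.5] clr [[0.095, 0.081, 0.097, 0.052, 0.11, 0.116], [0.089, 0.089, 0.05, 0.058, 0.075, 0.113]]
t 20.4 n 4 shift [-0.09 -0.33  0.18] turn [ 0.94 -0.43 -0.24] clr 0.052 qstep 2.6 cost 6e-10 zmin/max 0.135 0.138 end err mm [1.1 0.4 0.5] q [-15.   5. -32. -72. -31. -29.]
t 20.4 n 14 shift [ 0.19 -0.17  0.01] turn [ 0.16 -0.23 -0.27] clr 0.018 qstep 6.9 cost 5e-09 zmin/max 0.086 0.13 end err mm [ 0.2  0.7 -0.3] q [ -26.   13.  -39. -111.  -28.   27.]
```

{"api": "arm_command", "payload": {
  "plan": [
    {"dx": 0.19, "dy": -0.17, "dz": 0.01, "wx": 0.16, "wy": -0.23, "wz": -0.27},
    {"dx": 0.19, "dy": -0.17, "dz": 0.01, "wx": 0.16, "wy": -0.23, "wz": -0.27},
    {"dx": 0.19, "dy": -0.17, "dz": 0.01, "wx": 0.16, "wy": -0.23, "wz": -0.27},
    {"dx": 0.19, "dy": -0.17, "dz": 0.01, "wx": 0.16, "wy": -0.23, "wz": -0.27},
    {"dx": 0.19, "dy": -0.17, "dz": 0.01, "wx": 0.16, "wy": -0.23, "wz": -0.27},
    {"dx": 0.19, "dy": -0.17, "dz": 0.01, "wx": 0.16, "wy": -0.23, "wz": -0.27},
    {"dx": 0.19, "dy": -0.17, "dz": 0.01, "wx": 0.16, "wy": -0.23, "wz": -0.27},
    {"dx": 0.19, "dy": -0.17, "dz": 0.01, "wx": 0.16, "wy": -0.23, "wz": -0.27},
    {"dx": 0.19, "dy": -0.17, "dz": 0.01, "wx": 0.16, "wy": -0.23, "wz": -0.27},
    {"dx": 0.19, "dy": -0.17, "dz": 0.01, "wx": 0.16, "wy": -0.23, "wz": -0.27},
    {"dx": 0, "dy": 0, "dz": 0, "wx": 0, "wy": 0, "wz": 0}
  ]
}}

```text
time_s: 21.32
tcp_pos: [0.5586, 0.0039, 0.0883]
eef_rot: [21.8, 40.1, 15.5]
contact_force: [0.4, -1.4, -0.1]
gripper_width: 0.0003
```

```bash
python3 - <<'E'
from screw import *
now(); screw(*goal(53,14,10,[-.055,-.1057,.08]),n=8)
E
python3 s3.py "[0,0,0]" b
```

```text
t 21.32 tip rel edge mm [-71.4 -82.   81.2] rear corner [-78.  -81.   74.5] xdir U [ 0.71  0.29 -0.64] q [-16.  11. -35. -93. -23.   2.] F [ 0.6 -1.4 -0.1] clr [[0.085, 0.083, 0.035, 0.014, 0.057, 0.069], [0.063, 0.071, 0.024, 0.045, 0.032, 0.069]]
t 21.32 n 8 shift [ 0.04 -0.15  0.08] turn [ 0.05 -0.14 -0.14] clr 0.014 qstep 3.2 cost 1e-09 zmin/max 0.087 0.088 end err mm [ 0.2  0.1 -0.1] q [ -26.   13.  -39. -111.  -28.   26.]
pos [0.5586 0.0039 0.0883] t 21.32 w 0.0003
rot units [37.41 -5.61 -0.21]  shift(now) [ 2.59 -1.72  1.3 ]  shift(after rot) [ 2.99  1.02 -1.17]
tip rel pad [-59.4  23.7  25.2] rear corner [-52.8  22.6  32. ] tilt 49.8936141943639 F unit [ 0.6 -1.4 -0.1]
[-15.6  10.5 -35.2 -92.7 -23.3   2.4]
```

View pics/scene_b.png

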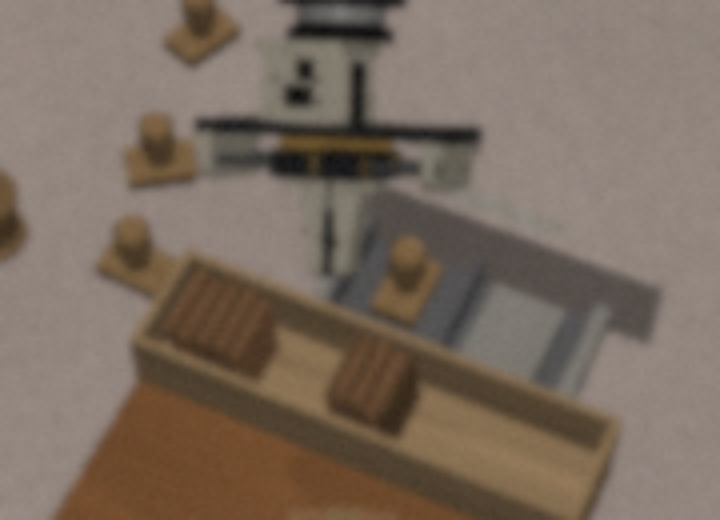

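View pics/wrist_b.png

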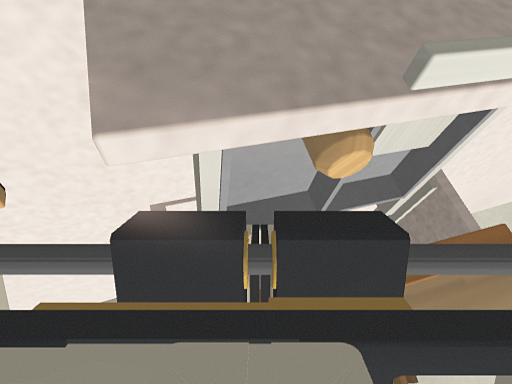

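View pics/top_b.png

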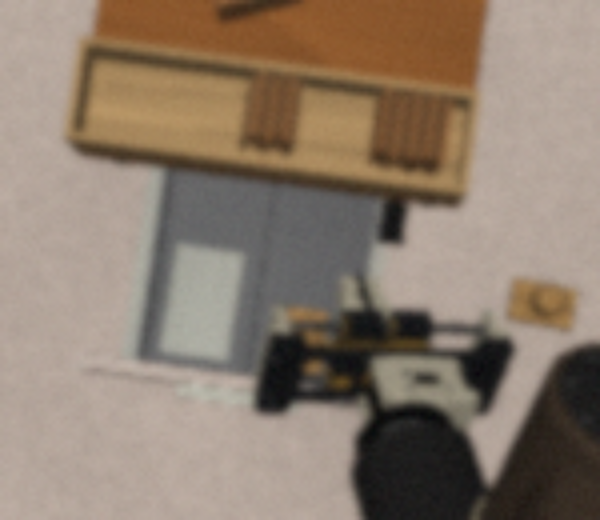

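{"api": "arm_command", "payload": {
  "plan": [
    {"dx": 0.04, "dy": -0.16, "dz": 0.09, "wx": 0.05, "wy": -0.14, "wz": -0.14},
    {"dx": 0.04, "dy": -0.16, "dz": 0.09, "wx": 0.05, "wy": -0.14, "wz": -0.14},
    {"dx": 0.04, "dy": -0.16, "dz": 0.09, "wx": 0.05, "wy": -0.14, "wz": -0.14},
    {"dx": 0.04, "dy": -0.16, "dz": 0.09, "wx": 0.05, "wy": -0.14, "wz": -0.14},
    {"dx": 0.04, "dy": -0.16, "dz": 0.09, "wx": 0.05, "wy": -0.14, "wz": -0.14},
    {"dx": 0.04, "dy": -0.16, "dz": 0.09, "wx": 0.05, "wy": -0.14, "wz": -0.14},
    {"dx": 0.04, "dy": -0.16, "dz": 0.09, "wx": 0.05, "wy": -0.14, "wz": -0.14},
    {"dx": 0.04, "dy": -0.16, "dz": 0.09, "wx": 0.05, "wy": -0.14, "wz": -0.14},
    {"dx": 0, "dy": 0, "dz": 0, "wx": 0, "wy": 0, "wz": 0}
  ]
}}

```text
time_s: 22.22
tcp_pos: [0.5753, -0.0197, 0.0933]
eef_rot: [18.1, 36.5, 7.8]
contact_force: [0.1, -0.6, 0.5]
gripper_width: -0.0001
```

Run:
```python
from screw import *
now(); screw(*goal(53,14,10,[-.018,-.1057,.072]),n=6)
```

```text
t 22.22 tip rel edge mm [ -51.2 -104.4   86.7] rear corner [ -57.1 -102.9   79.5] xdir U [ 0.78  0.2  -0.6 ] q [ -25.   13.  -38. -109.  -27.   24.] F [ 0.2 -0.6  0.5] clr [[0.081, 0.076, 0.035, 0.025, 0.062, 0.072], [0.044, 0.049, 0.051, 0.059, 0.043, 0.074]]
t 22.22 n 6 shift [ 0.29 -0.06  0.08] turn [ 0.03  0.01 -0.03] clr 0.014 qstep 0.7 cost 6e-11 zmin/max 0.079 0.091 end err mm [0. 0. 0.] q [ -24.   17.  -36. -113.  -27.   27.]
```

{"api": "arm_command", "payload": {
  "plan": [
    {"dx": 0.29, "dy": -0.06, "dz": 0.08, "wx": 0.03, "wy": 0, "wz": -0.03},
    {"dx": 0.29, "dy": -0.06, "dz": 0.08, "wx": 0.03, "wy": 0, "wz": -0.03},
    {"dx": 0.29, "dy": -0.06, "dz": 0.08, "wx": 0.03, "wy": 0, "wz": -0.03},
    {"dx": 0.29, "dy": -0.06, "dz": 0.08, "wx": 0.03, "wy": 0, "wz": -0.03},
    {"dx": 0.29, "dy": -0.06, "dz": 0.08, "wx": 0.03, "wy": 0, "wz": -0.03},
    {"dx": 0.29, "dy": -0.06, "dz": 0.08, "wx": 0.03, "wy": 0, "wz": -0.03},
    {"dx": 0, "dy": 0, "dz": 0, "wx": 0, "wy": 0, "wz": 0}
  ]
}}

```text
time_s: 22.8
tcp_pos: [0.6131, -0.0241, 0.0775]
eef_rot: [18.4, 36.7, 7.1]
contact_force: [0.5, 0.0, -0.5]
gripper_width: 0.0003
```

```bash
python3 - <<'E'
from screw import *
now(); screw(*goal(53,14,10,[-.015,-.1057,.052]),n=5)
E
python3 s3.py "[0,0,0]" c
```

```text
t 22.8 tip rel edge mm [ -13.2 -104.4   70.9] rear corner [ -19.1 -102.8   63.7] xdir U [ 0.78  0.19 -0.6 ] q [ -24.   17.  -36. -114.  -27.   29.] F [ 0.5  0.1 -0.5] clr [[0.041, 0.039, 0.026, 0.037, 0.046, 0.056], [0.01, 0.031, 0.064, 0.09, 0.028, 0.058]]
t 22.8 n 5 shift [ 0.1  -0.06 -0.15] turn [ 0.01  0.01 -0.  ] clr 0.01 qstep 1.5 cost 2e-10 zmin/max 0.059 0.074 end err mm [ 0. -0. -0.] q [ -27.   20.  -38. -118.  -31.   36.]
pos [ 0.6131 -0.0241  0.0775] t 22.8 w 0.0003
rot units [37.03 -3.8  -1.76]  shift(now) [ 0.49 -0.14 -0.48]  shift(after rot) [ 0.55 -0.04  0.44]
tip rel pad [-1.2  1.3 14.9] rear corner [ 4.8 -0.3 22.1] tilt 53.25655986182464 F unit [ 0.5  0.1 -0.5]
[ -24.5   17.3  -35.8 -114.1  -27.4   28.5]
```

View pics/top_c.png

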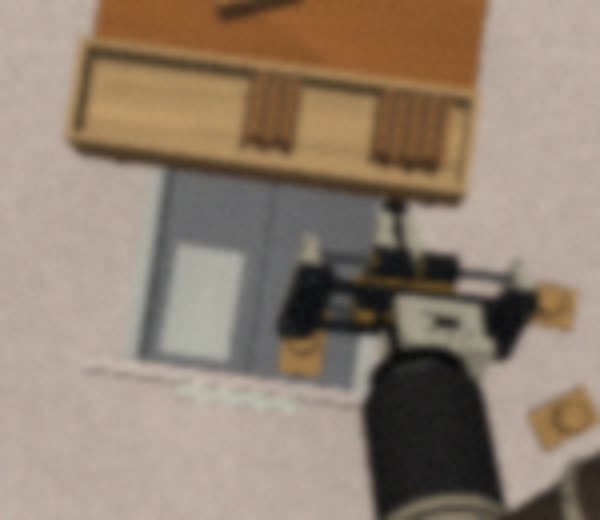

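View pics/wrist_c.png

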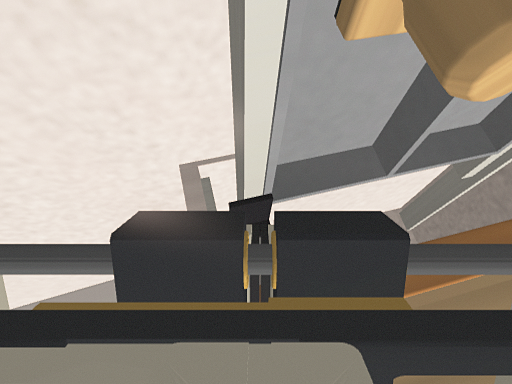

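Run:
```python
from screw import *
for tip in([-.0132,-.1044,.071],[-.015,-.1057,.050],[.016,-.1057,.05]):
    X,T=goal(53,14,10,tip); U=X+body@T.T
    dh=np.hypot(np.hypot(U[:,0]-.561,U[:,1]+.155)-.0,np.maximum(U[:,2]-.062,0)).min(); print(dh, clear(np.array(tip),T,0,max(0,tip[0]+.003))[1].round(3).tolist())
    k=np.hypot(U[:,0]-.561,U[:,1]+.155)<.03; print(U[k,2].min() if k.any() else "none")
```

```text
0.03887855027848644 [[0.041, 0.038, 0.026, 0.037, 0.047, 0.057], [0.01, 0.031, 0.064, 0.09, 0.028, 0.058]]
0.09962389735210592
0.031232792946673135 [[0.04, 0.04, 0.01, 0.021, 0.027, 0.036], [0.028, 0.048, 0.055, 0.085, 0.008, 0.037]]
0.07260574712058544
0.030254595138706795 [[0.009, 0.01, 0.017, 0.028, 0.027, 0.036], [0.009, 0.029, 0.064, 0.097, 0.012, 0.037]]
0.06851161468945685
```

{"api": "arm_command", "payload": {
  "plan": [
    {"dx": 0.1, "dy": -0.06, "dz": -0.13, "wx": 0, "wy": 0, "wz": 0},
    {"dx": 0.1, "dy": -0.06, "dz": -0.13, "wx": 0, "wy": 0, "wz": 0},
    {"dx": 0.1, "dy": -0.06, "dz": -0.13, "wx": 0, "wy": 0, "wz": 0},
    {"dx": 0, "dy": 0, "dz": 0, "wx": 0, "wy": 0, "wz": 0}
  ]
}}

```text
time_s: 23.28
tcp_pos: [0.6118, -0.0244, 0.0691]
eef_rot: [18.3, 36.5, 7.1]
contact_force: [-0.2, 0.1, 2.9]
gripper_width: 0.0005
```

Run:
```python
from screw import *
now(); screw(*goal(53,14,10,[-.015,-.1057,.052]),n=3)
```

```text
t 23.28 tip rel edge mm [ -14.3 -104.7   62.6] rear corner [ -20.3 -103.1   55.3] xdir U [ 0.78  0.2  -0.6 ] q [ -26.   19.  -37. -117.  -30.   33.] F [-0.2  0.1  2.9] clr [[0.041, 0.04, 0.019, 0.03, 0.038, 0.048], [0.018, 0.038, 0.059, 0.087, 0.02, 0.05]]
t 23.28 n 3 shift [ 0.09 -0.06 -0.14] turn [ 0.02  0.03 -0.01] clr 0.01 qstep 0.9 cost 8e-11 zmin/max 0.059 0.066 end err mm [ 0. -0. -0.] q [ -27.   20.  -38. -118.  -31.   36.]
```

{"api": "arm_command", "payload": {
  "plan": [
    {"dx": 0.12, "dy": -0.06, "dz": -0.13, "wx": 0, "wy": 0, "wz": 0},
    {"dx": 0.12, "dy": -0.06, "dz": -0.13, "wx": 0, "wy": 0, "wz": 0},
    {"dx": 0.12, "dy": -0.06, "dz": -0.13, "wx": 0, "wy": 0, "wz": 0},
    {"dx": 0, "dy": 0, "dz": 0, "wx": 0, "wy": 0, "wz": 0}
  ]
}}

```text
time_s: 23.62
tcp_pos: [0.6133, -0.0247, 0.0611]
eef_rot: [18.2, 36.2, 7.2]
contact_force: [-1.7, 0.4, 3.8]
gripper_width: 0.0005
```

Run:
```python
from screw import *
now(); screw(*goal(53,14,10,[.01,-.1057,.052]),n=6)
```

```text
t 23.62 tip rel edge mm [ -12.8 -104.8   54.6] rear corner [ -18.7 -103.2   47.3] xdir U [ 0.78  0.2  -0.59] q [ -28.   21.  -38. -119.  -32.   38.] F [-1.7  0.2  3.8] clr [[0.039, 0.039, 0.013, 0.024, 0.03, 0.039], [0.023, 0.044, 0.057, 0.087, 0.012, 0.042]]
t 23.62 n 6 shift [ 0.16 -0.02  0.1 ] turn [ 0.01  0.03 -0.01] clr 0.01 qstep 1.0 cost 1e-10 zmin/max 0.059 0.061 end err mm [0. 0. 0.] q [ -25.   21.  -34. -117.  -29.   33.]
```

{"api": "arm_command", "payload": {
  "plan": [
    {"dx": 0.13, "dy": -0.03, "dz": 0.02, "wx": 0, "wy": 0, "wz": 0},
    {"dx": 0.12, "dy": -0.01, "dz": 0.07, "wx": 0, "wy": 0, "wz": 0},
    {"dx": 0.12, "dy": -0.01, "dz": 0.08, "wx": 0, "wy": 0, "wz": 0},
    {"dx": 0.12, "dy": -0.01, "dz": 0.08, "wx": 0, "wy": 0, "wz": 0}
  ]
}}

```text
time_s: 23.95
tcp_pos: [0.6236, -0.026, 0.0598]
eef_rot: [18.2, 36.2, 7.2]
contact_force: [-3.2, 0.4, 3.5]
gripper_width: 0.0002
```

Run:
```python
from screw import *
now(); screw(*goal(53,14,10,[.01,-.1057,.051]),n=6)
```

```text
t 23.95 tip rel edge mm [  -2.4 -104.8   53.3] rear corner [  -8.3 -103.3   46. ] xdir U [ 0.78  0.2  -0.59] q [ -27.   21.  -37. -119.  -31.   37.] F [-3.2 -0.   3.5] clr [[0.028, 0.028, 0.018, 0.029, 0.029, 0.038], [0.018, 0.039, 0.064, 0.097, 0.011, 0.041]]
t 23.95 n 6 shift [ 0.09 -0.02  0.05] turn [ 0.01  0.03 -0.01] clr 0.009 qstep 0.8 cost 6e-11 zmin/max 0.058 0.059 end err mm [0. 0. 0.] q [ -25.   21.  -35. -117.  -29.   33.]
```

{"api": "arm_command", "payload": {
  "plan": [
    {"dx": 0.12, "dy": -0.01, "dz": 0.085, "wx": 0, "wy": 0, "wz": 0},
    {"dx": 0.12, "dy": -0.01, "dz": 0.085, "wx": 0, "wy": 0, "wz": 0},
    {"dx": 0.12, "dy": -0.01, "dz": 0.085, "wx": 0, "wy": 0, "wz": 0},
    {"dx": 0.12, "dy": -0.01, "dz": 0.085, "wx": 0, "wy": 0, "wz": 0}
  ]
}}

```text
time_s: 24.28
tcp_pos: [0.6365, -0.0274, 0.0595]
eef_rot: [18.2, 36.2, 7.2]
contact_force: [-17.6, -0.1, 12.0]
gripper_width: 0.0007
```

```bash
cat > dr.py <<'E'
from screw import *
now()
p,d=r.capture("top"); X=cloud("top",d); U=toU(X)-np.array([edge[0],edge[1],0])
k=(U[...,1]>-.13)&(U[...,1]<.13)&(U[...,0]>-.26)&(U[...,0]<-.0)&(U[...,2]>.07)&(U[...,2]<.092)&(U[...,1]>.06)
q=U[k]; print("panel x range",np.round([np.percentile(q[:,0],3),np.median(q[:,0]),np.percentile(q[:,0],97)],4),len(q))
cv2.imwrite("pics/top_d.png",cv2.resize(p[110:240,170:320,::-1],None,fx=4,fy=4))
E
python3 dr.py
python3 - <<'E'
from screw import *
D=np.load("top0.npz"); U=toU(cloud("top",D["d"]))-np.array([edge[0],edge[1],0])
k=(U[...,0]>-.26)&(U[...,0]<-.0)&(U[...,2]>.07)&(U[...,2]<.092)&(U[...,1]>.06)&(U[...,1]<.13)
q=U[k]; print("start panel",np.round([np.percentile(q[:,0],3),np.median(q[:,0]),np.percentile(q[:,0],97)],4),len(q))
E
```

```text
t 24.28 tip rel edge mm [  10.6 -104.7   53. ] rear corner [   4.7 -103.1   45.7] xdir U [ 0.78  0.2  -0.59] q [ -26.   22.  -35. -119.  -30.   36.] F [-17.4  -2.2  12. ] clr [[0.015, 0.015, 0.026, 0.037, 0.028, 0.038], [0.01, 0.031, 0.074, 0.11, 0.011, 0.04]]
panel x range [-0.1459 -0.1402 -0.1343] 85
start panel [-0.1696 -0.164  -0.1583] 82
```

{"api": "arm_command", "payload": {
  "plan": [
    {"dx": -0.3, "dy": 0, "dz": 0, "wx": 0, "wy": 0, "wz": 0},
    {"dx": -0.5, "dy": 0, "dz": 0, "wx": 0, "wy": 0, "wz": 0},
    {"dx": -0.7, "dy": 0, "dz": 0, "wx": 0, "wy": 0, "wz": 0},
    {"dx": -0.7, "dy": 0, "dz": 0, "wx": 0, "wy": 0, "wz": 0},
    {"dx": -0.7, "dy": 0, "dz": 0, "wx": 0, "wy": 0, "wz": 0},
    {"dx": 0, "dy": 0, "dz": 0, "wx": 0, "wy": 0, "wz": 0}
  ]
}}

```text
time_s: 24.83
tcp_pos: [0.5912, -0.0354, 0.0942]
eef_rot: [18.2, 36.2, 7.0]
contact_force: [-1.5, -0.2, 0.5]
gripper_width: 0.0004
```

```bash
python3 dr.py
python3 - <<'E'
from h import *
p,d=r.capture("scene"); cv2.imwrite("pics/sc_d.png",cv2.resize(p[130:260,170:350,::-1],None,fx=4,fy=4))
E
```

```text
t 24.83 tip rel edge mm [ -33.5 -118.2   87.6] rear corner [ -39.3 -116.6   80.4] xdir U [ 0.78  0.19 -0.59] q [ -25.   14.  -36. -109.  -27.   23.] F [-1.4 -0.3  0.5] clr [[0.069, 0.06, 0.039, 0.038, 0.065, 0.072], [0.027, 0.033, 0.07, 0.075, 0.047, 0.075]]
panel x range [-0.1459 -0.1403 -0.1343] 84
```

View pics/top_d.png

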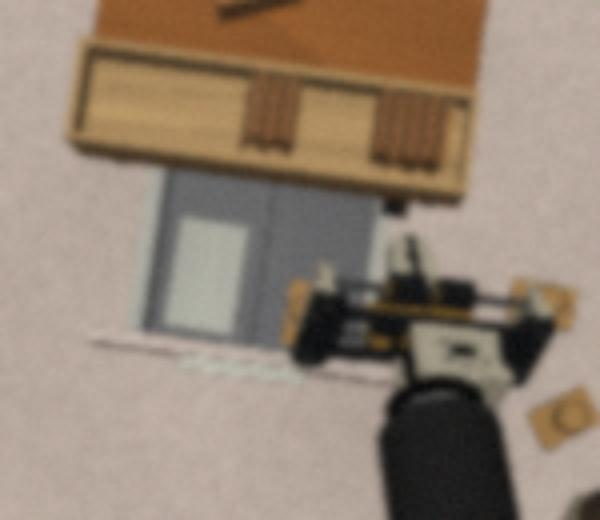

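View pics/sc_d.png

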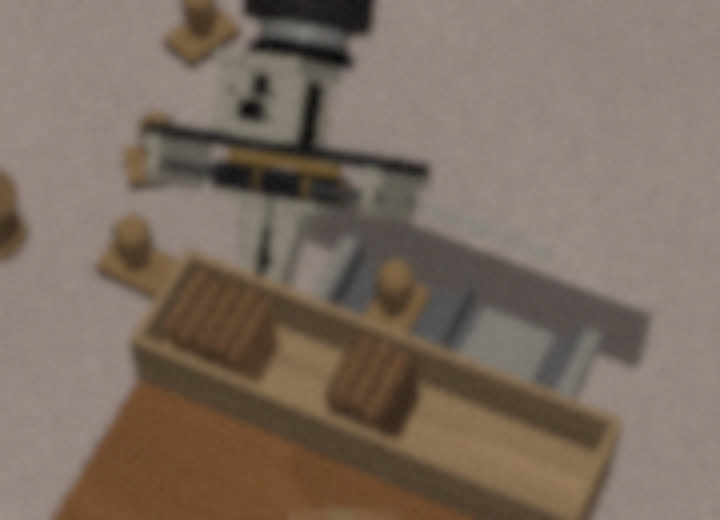

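Run:
```python
from screw import *
q0=r.get_state()["joints"]
for t,yaw in product((35,42,48,53),(0,14,22,30)):
    x=base(t,yaw); T0=frame(x,UY); o=[]
    for tip in([-.18,0,.09],[-.175,0,.042],[-.09,0,.042],[-.003,0,.042]):
        c,q=ik(fromU(np.array([edge[0],edge[1],0])+np.array(tip))-.011*x,T0,[q0]+SD); o+=["%.0e"%c]; 
        if tip[0]<-.17 or tip[0]>-.01: o+=[np.round(q,0)]
    m=clear(np.array([-.003,0,.042]),T0,0,.146)[1].round(3)[0][:2]
    print(t,yaw,*o,m)
```

```text
35 0 2e-03 [ -11.   -1.  -56. -168.   -0.   81.] 5e-07 [  -7.    6.  -49. -145.   -0.   55.] 7e-05 4e-04 [ -10.   19.  -39. -165.   -3.   78.] [0.009 0.009]
35 14 3e-02 [  -8.   -1.  -52. -151.   -0.   61.] 1e-02 [  -2.    7.  -45. -122.   -3.   27.] 2e-02 2e-02 [  -9.   19.  -36. -152.   -5.   64.] [0.    0.005]
35 22 4e-02 [ 29.  -0. -49. -42.  -0. -78.] 1e-02 [ 19.   7. -43. -73.  -0. -38.] 1e-02 6e-03 [ 22.  19. -35. -25.  -0. -89.] [0.    0.004]
35 30 1e-02 [  34.   -1.  -54.  -19.   -0. -105.] 4e-03 [ 27.   7. -46. -48.  -0. -71.] 1e-03 2e-06 [ 23.  19. -36. -20.  -0. -95.] [0.    0.002]
42 0 8e-29 [ -12.   -1.  -57. -155.   -8.   69.] 7e-03 [  -3.    6.  -46. -128.   -0.   35.] 6e-27 9e-21 [ -12.   20.  -46. -169.  -19.   84.] [0.018 0.018]
42 14 7e-03 [   5.   -1.  -44. -109.   -0.   10.] 1e-23 [  -5.    7.  -46. -117.   -9.   26.] 4e-04 3e-03 [  7.  18. -27. -90.  -0. -10.] [0.006 0.012]
42 22 8e-03 [ 16.  -1. -44. -79.  -0. -28.] 8e-30 [  9.   6. -42. -90.  -4. -12.] 6e-05 3e-04 [ 16.  18. -29. -58.  -0. -49.] [0.    0.011]
42 30 3e-03 [ 25.  -1. -46. -56.  -1. -59.] 4e-27 
[... 633 characters left out ...]
-30.   27.] 5e-30 6e-28 [ -6.  20. -26. -92. -21.   1.] [0.    0.014]
53 0 1e-02 [ -17.    0.  -58. -144.  -20.   62.] 4e-02 [ -20.   10.  -58. -143.  -26.   65.] 1e-02 8e-30 [ -13.   27.  -56. -173.  -46.   89.] [0.032 0.032]
53 14 2e-06 [ -23.    5.  -58. -130.  -32.   56.] 8e-03 [ -27.   16.  -58. -131.  -38.   63.] 3e-25 1e-30 [ -19.   25.  -44. -142.  -35.   65.] [0.015 0.022]
53 22 9e-28 [ -19.    4.  -52. -114.  -30.   36.] 3e-04 [ -32.   22.  -58. -126.  -46.   65.] 2e-30 1e-30 [ -17.   23.  -36. -123.  -30.   44.] [0.005 0.02 ]
53 30 1e-29 [ -17.    5.  -47. -102.  -32.   22.] 9e-28 [ -29.   20.  -52. -114.  -44.   50.] 2e-30 1e-30 [ -15.   23.  -31. -107.  -31.   26.] [0.    0.019]
```

```bash
sed -i 's/R,0,0)\[1\]/R,0,.024)[1]/g' screw.py sim.py
python3 - <<'E'
from screw import *
q=r.get_state()["joints"]
for a in([goal(50,28,12,[-.10,-.08,.13]),goal(48,28,12,[-.20,0,.12]),goal(48,22,10,[-.185,0,.05]),goal(48,22,10,[-.01,0,.048])],
         [goal(48,30,12,[-.12,-.06,.14]),goal(46,28,12,[-.21,0,.12]),goal(46,22,12,[-.19,0,.05]),goal(48,18,12,[-.01,0,.048])]):
    print("--"); simpath(q,a)
screw(*goal(50,28,12,[-.10,-.08,.13]),n=8)
screw(*goal(48,28,12,[-.20,0,.12]),n=14)
E
```

```text
--
n 5 w/row [0.17 0.35 0.37] q [ -8.   2. -35. -74. -23. -28.] qstep 12.4 cost 1e-08 clr 0.022
n 7 w/row [ 0.02  0.05 -0.03] q [ 18.  -7. -46. -71.  -3. -48.] qstep 11.5 cost 1e-03 clr 0.022
n 4 w/row [-0.13 -0.12 -0.21] q [ -19.   10.  -52. -118.  -28.   30.] qstep 32.5 cost 1e-03 clr 0.019
n 10 w/row [-0. -0.  0.] q [  -6.   18.  -29. -103.  -16.    3.] qstep 4.0 cost 1e-03 clr 0.0
--
n 7 w/row [0.15 0.33 0.27] q [  3.  -2. -38. -61. -17. -49.] qstep 11.3 cost 1e-08 clr 0.022
n 6 w/row [ 0.02  0.03 -0.08] q [ 18.  -8. -47. -71.  -4. -50.] qstep 15.5 cost 5e-03 clr 0.022
n 4 w/row [-0.02 -0.12 -0.2 ] q [ -13.    7.  -49. -112.  -21.   16.] qstep 33.7 cost 5e-03 clr 0.022
n 10 w/row [-0.01 -0.07 -0.04] q [  -8.   18.  -32. -114.  -15.   13.] qstep 2.0 cost 5e-03 clr 0.0
t 24.93 n 8 shift [-0.41  0.33 -0.13] turn [0.11 0.22 0.23] clr 0.02 qstep 7.4 cost 5e-09 zmin/max 0.098 0.136 end err mm [ 0.   0.8 -0.8] q [ -8.   2. -35. -74. -23. -28.]
t 24.93 n 14 shift [-0.39  0.47 -0.4 ] turn [0.07 0.15 0.12] clr 0.003 qstep 18.5 cost 1e-03 zmin/max 0.094 0.126 end err mm [ 0.3  0.7 -1.5] q [ 18.  -7. -46. -72.  -3. -48.]
```

Run:
```python
from screw import *
q=r.get_state()["joints"]
for w2 in((52,30,[-.185,-.03,.108]),(52,34,[-.185,-.03,.11]),(50,36,[-.185,-.0,.11])):
    print("--"); simpath(q,[goal(52,28,12,[-.10,-.08,.115]),goal(w2[0],w2[1],12,w2[2]),goal(49,24,12,[-.185,-.0,.05]),goal(48,20,12,[-.01,0,.048])])
screw(*goal(52,28,12,[-.10,-.08,.115]),n=8)
```

```text
--
n 5 w/row [0.15 0.27 0.41] q [-16.   5. -36. -84. -29. -11.] qstep 8.9 cost 7e-09 clr 0.017
n 6 w/row [0.01 0.03 0.05] q [-13.  -1. -45. -89. -28.  -8.] qstep 1.5 cost 7e-09 clr 0.012
n 4 w/row [ 0.03  0.02 -0.3 ] q [ -21.   11.  -52. -116.  -31.   29.] qstep 11.8 cost 1e-08 clr 0.012
n 10 w/row [ 0.   -0.01 -0.07] q [  -7.   18.  -30. -108.  -15.    7.] qstep 3.8 cost 1e-08 clr 0.0
--
n 5 w/row [0.15 0.27 0.41] q [-16.   5. -36. -84. -29. -11.] qstep 8.9 cost 7e-09 clr 0.017
n 6 w/row [0.03 0.09 0.15] q [-14.  -0. -43. -86. -31. -11.] qstep 1.2 cost 7e-09 clr 0.013
n 4 w/row [ 0.01 -0.08 -0.44] q [ -21.   11.  -52. -116.  -31.   29.] qstep 14.5 cost 2e-08 clr 0.013
n 10 w/row [ 0.   -0.01 -0.07] q [  -7.   18.  -30. -108.  -15.    7.] qstep 3.8 cost 2e-08 clr 0.0
--
n 5 w/row [0.15 0.27 0.41] q [-16.   5. -36. -84. -29. -11.] qstep 8.9 cost 7e-09 clr 0.017
n 7 w/row [0.06 0.16 0.13] q [ -3.  -1. -42. -82. -24. -24.] qstep 2.3 cost 7e-09 clr 0.013
n 4 w/row [-0.05 -0.22 -0.45] q [ -21.   11.  -52. -116.  -31.   29.] qstep 17.6 cost 3e-08 clr 0.013
n 10 w/row [ 0.   -0.01 -0.07] q [  -7.   18.  -30. -108.  -15.    7.] qstep 3.8 cost 3e-08 clr 0.0
t 24.93 n 8 shift [-0.36  0.31 -0.19] turn [0.09 0.17 0.26] clr 0.016 qstep 5.4 cost 2e-09 zmin/max 0.096 0.121 end err mm [ 0.2  0.7 -0.7] q [-16.   5. -36. -85. -29. -11.]
```

Good path. First leg:

{"api": "arm_command", "payload": {
  "plan": [
    {"dx": -0.4, "dy": 0.32, "dz": -0.18, "wx": 0.09, "wy": 0.17, "wz": 0.26},
    {"dx": -0.4, "dy": 0.32, "dz": -0.18, "wx": 0.09, "wy": 0.17, "wz": 0.26},
    {"dx": -0.4, "dy": 0.32, "dz": -0.18, "wx": 0.09, "wy": 0.17, "wz": 0.26},
    {"dx": -0.38, "dy": 0.32, "dz": -0.18, "wx": 0.09, "wy": 0.17, "wz": 0.26},
    {"dx": -0.38, "dy": 0.32, "dz": -0.18, "wx": 0.09, "wy": 0.17, "wz": 0.26},
    {"dx": -0.38, "dy": 0.32, "dz": -0.18, "wx": 0.09, "wy": 0.17, "wz": 0.26},
    {"dx": -0.38, "dy": 0.32, "dz": -0.18, "wx": 0.09, "wy": 0.17, "wz": 0.26},
    {"dx": -0.38, "dy": 0.32, "dz": -0.18, "wx": 0.09, "wy": 0.17, "wz": 0.26}
  ]
}}

```text
time_s: 25.6
tcp_pos: [0.529, 0.0111, 0.1204]
eef_rot: [31.3, 38.5, 21.9]
contact_force: [-0.4, 0.6, 0.6]
gripper_width: 0.0006
```

Run:
```python
from screw import *
now()
screw(*goal(52,30,12,[-.19,-.03,.112]),n=7)
```

```text
t 25.6 tip rel edge mm [-101.8  -77.5  113.6] rear corner [-108.7  -75.6  107.2] xdir U [ 0.69  0.38 -0.62] q [-15.   5. -36. -83. -28. -14.] F [-0.5  0.6  0.6] clr [[0.117, 0.112, 0.092, 0.026, 0.091, 0.089], [0.092, 0.092, 0.038, 0.03, 0.061, 0.099]]
t 25.6 n 7 shift [-0.29  0.39 -0.52] turn [-0.01  0.    0.03] clr 0.014 qstep 1.3 cost 2e-10 zmin/max 0.119 0.12 end err mm [0.1 0.1 0. ] q [-12.  -2. -45. -88. -27. -11.]
```

{"api": "arm_command", "payload": {
  "plan": [
    {"dx": -0.31, "dy": 0.4, "dz": -0.53, "wx": 0, "wy": 0, "wz": 0.03},
    {"dx": -0.31, "dy": 0.4, "dz": -0.53, "wx": 0, "wy": 0, "wz": 0.03},
    {"dx": -0.31, "dy": 0.4, "dz": -0.53, "wx": 0, "wy": 0, "wz": 0.03},
    {"dx": -0.31, "dy": 0.4, "dz": -0.53, "wx": 0, "wy": 0, "wz": 0.03},
    {"dx": -0.31, "dy": 0.4, "dz": -0.53, "wx": 0, "wy": 0, "wz": 0.03},
    {"dx": -0.31, "dy": 0.4, "dz": -0.53, "wx": 0, "wy": 0, "wz": 0.03},
    {"dx": -0.31, "dy": 0.4, "dz": -0.53, "wx": 0, "wy": 0, "wz": 0.03}
  ]
}}

```text
time_s: 26.18
tcp_pos: [0.4387, 0.0758, 0.1168]
eef_rot: [32.2, 38.2, 23.0]
contact_force: [0.6, 0.5, 0.3]
gripper_width: 0.0004
```

Run:
```python
from screw import *
now()
screw(*goal(49,24,12,[-.195,0,.05]),n=10)
```

```text
t 26.18 tip rel edge mm [-199.4  -24.   110. ] rear corner [-206.2  -22.1  103.7] xdir U [ 0.68  0.39 -0.62] q [-11.  -3. -46. -89. -26. -11.] F [0.5 0.6 0.3] clr [[0.204, 0.203, 0.136, 0.07, 0.127, 0.085], [0.19, 0.19, 0.085, 0.039, 0.097, 0.095]]
t 26.18 n 10 shift [ 0.25 -0.   -0.21] turn [-0.    0.   -0.12] clr 0.029 qstep 5.4 cost 2e-09 zmin/max 0.057 0.111 end err mm [0.  0.2 0.1] q [ -22.   10.  -53. -116.  -32.   30.]
```

{"api": "arm_command", "payload": {
  "plan": [
    {"dx": 0.25, "dy": 0, "dz": -0.21, "wx": 0, "wy": 0, "wz": -0.12},
    {"dx": 0.25, "dy": 0, "dz": -0.21, "wx": 0, "wy": 0, "wz": -0.12},
    {"dx": 0.25, "dy": 0, "dz": -0.21, "wx": 0, "wy": 0, "wz": -0.12},
    {"dx": 0.25, "dy": 0, "dz": -0.21, "wx": 0, "wy": 0, "wz": -0.12},
    {"dx": 0.25, "dy": 0, "dz": -0.21, "wx": 0, "wy": 0, "wz": -0.12},
    {"dx": 0.25, "dy": 0, "dz": -0.21, "wx": 0, "wy": 0, "wz": -0.12},
    {"dx": 0.25, "dy": 0, "dz": -0.21, "wx": 0, "wy": 0, "wz": -0.12},
    {"dx": 0.25, "dy": 0, "dz": -0.21, "wx": 0, "wy": 0, "wz": -0.12},
    {"dx": 0.25, "dy": 0, "dz": -0.21, "wx": 0, "wy": 0, "wz": -0.12},
    {"dx": 0.25, "dy": 0, "dz": -0.21, "wx": 0, "wy": 0, "wz": -0.12}
  ]
}}

```text
time_s: 27.02
tcp_pos: [0.436, 0.1086, 0.0545]
eef_rot: [27.5, 41.2, 15.9]
contact_force: [-0.4, 0.6, -0.4]
gripper_width: 0.0007
```

```bash
python3 dr.py
python3 - <<'E'
from screw import *
screw(*goal(48,20,12,[-.01,0,.048]),n=40)
p,d=r.capture("scene"); cv2.imwrite("pics/sc_e.png",cv2.resize(p[110:260,170:350,::-1],None,fx=4,fy=4))
E
```

```text
t 27.02 tip rel edge mm [-205.9    7.    47.3] rear corner [-212.7    8.9   41. ] xdir U [ 0.69  0.29 -0.66] q [ -24.   12.  -56. -121.  -34.   38.] F [-0.5  0.6 -0.4] clr [[0.218, 0.22, 0.112, 0.059, 0.095, 0.031], [0.202, 0.208, 0.087, 0.04, 0.095, 0.034]]
panel x range [-0.1458 -0.1402 -0.1343] 82
t 27.07 n 40 shift [ 0.17 -0.02  0.18] turn [ 0.   -0.   -0.01] clr 0.0 qstep 1.4 cost 2e-10 zmin/max 0.053 0.055 end err mm [0.  0.1 0. ] q [  -7.   18.  -30. -108.  -15.    7.]
```

View pics/sc_e.png

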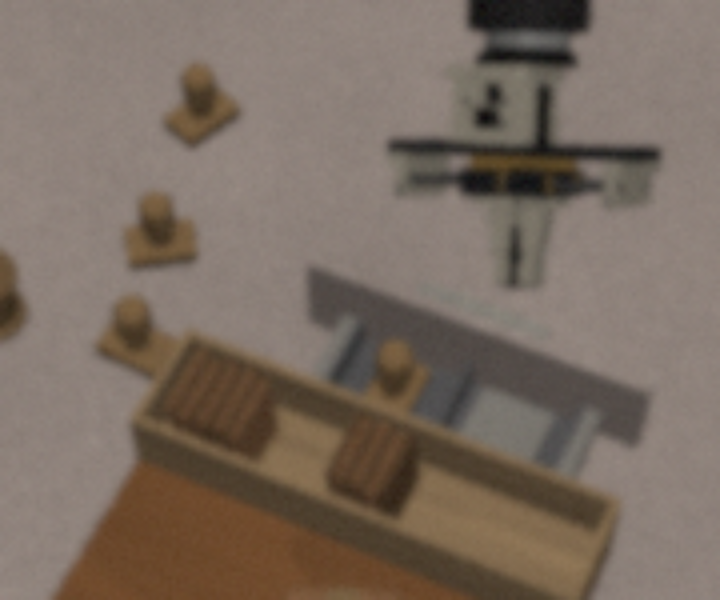

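View pics/top_d.png

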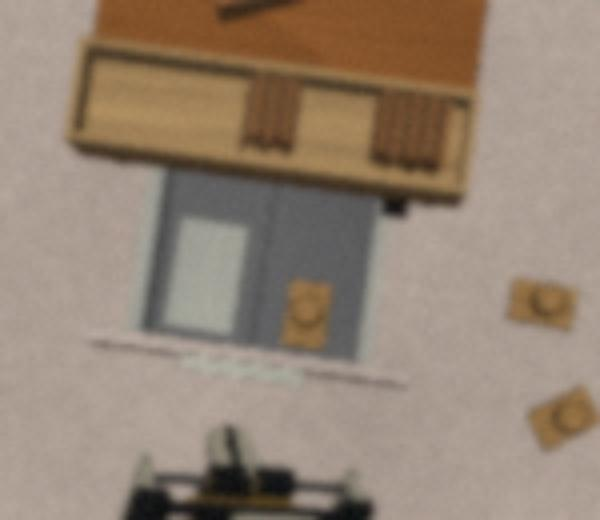

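{"api": "arm_command", "payload": {
  "plan": [
    {"dx": 0.17, "dy": -0.02, "dz": 0.18, "wx": 0, "wy": 0, "wz": 0},
    {"dx": 0.17, "dy": -0.02, "dz": 0.18, "wx": 0, "wy": 0, "wz": 0},
    {"dx": 0.17, "dy": -0.02, "dz": 0.18, "wx": 0, "wy": 0, "wz": 0},
    {"dx": 0.17, "dy": -0.02, "dz": 0.18, "wx": 0, "wy": 0, "wz": 0},
    {"dx": 0.17, "dy": -0.02, "dz": 0.18, "wx": 0, "wy": 0, "wz": 0},
    {"dx": 0.17, "dy": -0.02, "dz": 0.18, "wx": 0, "wy": 0, "wz": 0},
    {"dx": 0.15, "dy": -0.02, "dz": 0.15, "wx": 0, "wy": 0, "wz": 0},
    {"dx": 0.12, "dy": -0.02, "dz": 0.12, "wx": 0, "wy": 0, "wz": 0},
    {"dx": 0.12, "dy": -0.02, "dz": 0.12, "wx": 0, "wy": 0, "wz": 0},
    {"dx": 0.12, "dy": -0.02, "dz": 0.12, "wx": 0, "wy": 0, "wz": 0},
    {"dx": 0.12, "dy": -0.02, "dz": 0.12, "wx": 0, "wy": 0, "wz": 0}
  ]
}}

```text
time_s: 28.03
tcp_pos: [0.4873, 0.1012, 0.055]
eef_rot: [27.7, 41.2, 16.0]
contact_force: [-0.4, -0.7, 0.4]
gripper_width: 0.0005
```

```bash
python3 dr.py
python3 - <<'E'
from screw import *
screw(*goal(48,20,12,[-.01,0,.048]),n=36)
E
```

```text
t 28.03 tip rel edge mm [-154.1    6.    47.7] rear corner [-160.9    7.9   41.4] xdir U [ 0.69  0.29 -0.66] q [ -19.   13.  -49. -120.  -30.   30.] F [-0.3 -0.8  0.4] clr [[0.166, 0.169, 0.064, 0.008, 0.056, 0.031], [0.151, 0.158, 0.036, 0.0, 0.072, 0.034]]
panel x range [-0.1457 -0.1402 -0.1343] 82
t 28.08 n 36 shift [ 0.14 -0.02  0.14] turn [-0.   -0.   -0.01] clr 0.0 qstep 1.0 cost 1e-10 zmin/max 0.055 0.055 end err mm [0.  0.1 0. ] q [  -7.   18.  -30. -108.  -15.    7.]
```

Run:
```python
from screw import *
s,p,R=tool()
for x in(-.012,-.005): 
    print(clear(np.array([x,0,.048]),R,0,.172)[1].round(3).tolist())
    for g_ in((48,20,12),(48,16,12),(50,14,10),(50,14,5)): print(g_,clear(np.array([x,0,.048]),goal(*g_,[0,0,0])[1],0,.172)[1].round(3)[0].tolist())
T=R; print("front corner offs U",[np.round(toU(.011*0*T[:,0]+s_*.021*T[:,1]+.0095*T[:,2])*1000,1).tolist() for s_ in(-1,1)])
```

```text
[[0.024, 0.029, 0.07, 0.014, 0.062, 0.032], [0.025, 0.044, 0.041, 0.0, 0.067, 0.034]]
(48, 20, 12) [0.027, 0.03, 0.072, 0.017, 0.066, 0.035]
(48, 16, 12) [0.031, 0.032, 0.076, 0.023, 0.071, 0.038]
(50, 14, 10) [0.033, 0.035, 0.078, 0.025, 0.074, 0.038]
(50, 14, 5) [0.027, 0.031, 0.077, 0.024, 0.073, 0.043]
[[0.018, 0.022, 0.064, 0.007, 0.058, 0.032], [0.02, 0.039, 0.034, 0.0, 0.066, 0.034]]
(48, 20, 12) [0.02, 0.023, 0.066, 0.01, 0.061, 0.035]
(48, 16, 12) [0.024, 0.025, 0.069, 0.016, 0.066, 0.038]
(50, 14, 10) [0.026, 0.028, 0.072, 0.019, 0.068, 0.038]
(50, 14, 5) [0.02, 0.024, 0.071, 0.02, 0.068, 0.043]
front corner offs U [[8.2, -21.5, -1.0], [5.5, 17.7, 13.7]]
```

{"api": "arm_command", "payload": {
  "plan": [
    {"dx": 0.14, "dy": -0.02, "dz": 0.14, "wx": 0, "wy": 0, "wz": 0},
    {"dx": 0.14, "dy": -0.02, "dz": 0.14, "wx": 0, "wy": 0, "wz": 0},
    {"dx": 0.14, "dy": -0.02, "dz": 0.14, "wx": 0, "wy": 0, "wz": 0},
    {"dx": 0.14, "dy": -0.02, "dz": 0.14, "wx": 0, "wy": 0, "wz": 0},
    {"dx": 0.14, "dy": -0.02, "dz": 0.14, "wx": 0, "wy": 0, "wz": 0},
    {"dx": 0.14, "dy": -0.02, "dz": 0.14, "wx": 0, "wy": 0, "wz": 0},
    {"dx": 0.14, "dy": -0.02, "dz": 0.14, "wx": 0, "wy": 0, "wz": 0},
    {"dx": 0.14, "dy": -0.02, "dz": 0.14, "wx": 0, "wy": 0, "wz": 0}
  ]
}}

```text
time_s: 28.75
tcp_pos: [0.5197, 0.097, 0.0529]
eef_rot: [27.8, 41.3, 16.2]
contact_force: [-2.7, 1.2, 2.5]
gripper_width: 0.0003
```

```bash
python3 dr.py
python3 - <<'E'
from screw import *
screw(*goal(48,20,12,[-.01,0,.048]),n=30)
E
```

```text
t 28.75 tip rel edge mm [-121.5    5.7   45.7] rear corner [-128.3    7.6   39.4] xdir U [ 0.69  0.29 -0.66] q [ -16.   15.  -45. -118.  -27.   26.] F [-2.8  0.9  2.5] clr [[0.133, 0.137, 0.036, 0.0, 0.033, 0.029], [0.12, 0.129, 0.011, 0.0, 0.067, 0.032]]
panel x range [-0.1141 -0.1087 -0.1029] 85
t 28.8 n 30 shift [ 0.12 -0.02  0.14] turn [-0.   -0.   -0.02] clr 0.0 qstep 0.9 cost 9e-11 zmin/max 0.053 0.055 end err mm [0.  0.1 0. ] q [  -7.   18.  -30. -108.  -15.    7.]
```

{"api": "arm_command", "payload": {
  "plan": [
    {"dx": 0.13, "dy": -0.02, "dz": 0.15, "wx": 0, "wy": 0, "wz": 0},
    {"dx": 0.13, "dy": -0.02, "dz": 0.15, "wx": 0, "wy": 0, "wz": 0},
    {"dx": 0.13, "dy": -0.02, "dz": 0.15, "wx": 0, "wy": 0, "wz": 0},
    {"dx": 0.13, "dy": -0.02, "dz": 0.15, "wx": 0, "wy": 0, "wz": 0},
    {"dx": 0.13, "dy": -0.02, "dz": 0.15, "wx": 0, "wy": 0, "wz": 0},
    {"dx": 0.13, "dy": -0.02, "dz": 0.15, "wx": 0, "wy": 0, "wz": 0},
    {"dx": 0.13, "dy": -0.02, "dz": 0.15, "wx": 0, "wy": 0, "wz": 0},
    {"dx": 0.13, "dy": -0.02, "dz": 0.15, "wx": 0, "wy": 0, "wz": 0},
    {"dx": 0.13, "dy": -0.02, "dz": 0.15, "wx": 0, "wy": 0, "wz": 0},
    {"dx": 0.13, "dy": -0.02, "dz": 0.15, "wx": 0, "wy": 0, "wz": 0},
    {"dx": 0.13, "dy": -0.02, "dz": 0.15, "wx": 0, "wy": 0, "wz": 0},
    {"dx": 0.13, "dy": -0.02, "dz": 0.15, "wx": 0, "wy": 0, "wz": 0},
    {"dx": 0.13, "dy": -0.02, "dz": 0.15, "wx": 0, "wy": 0, "wz": 0},
    {"dx": 0.13, "dy": -0.02, "dz": 0.15, "wx": 0, "wy": 0, "wz": 0},
    {"dx": 0.13, "dy": -0.02, "dz": 0.15, "wx": 0, "wy": 0, "wz": 0},
    {"dx": 0.13, "dy": -0.02, "dz": 0.15, "wx": 0, "wy": 0, "wz": 0}
  ]
}}

```text
time_s: 30.13
tcp_pos: [0.5878, 0.086, 0.0536]
eef_rot: [28.0, 41.5, 16.3]
contact_force: [-3.0, 3.0, -0.6]
gripper_width: 0.0007
```

```bash
python3 dr.py
python3 - <<'E'
from screw import *
screw(*goal(48,20,12,[-.008,0,.046]),n=16)
E
```

```text
t 30.13 tip rel edge mm [-52.6   3.1  46.3] rear corner [-59.5   5.   40.1] xdir U [ 0.69  0.3  -0.66] q [ -10.   17.  -35. -111.  -21.   12.] F [-3.3  2.6 -0.6] clr [[0.064, 0.069, 0.0, 0.0, 0.0, 0.03], [0.056, 0.073, 0.0, 0.029, 0.063, 0.033]]
panel x range [-0.0458 -0.04   -0.0338] 89
t 30.18 n 16 shift [ 0.09 -0.01  0.1 ] turn [-0.   -0.01 -0.03] clr 0.0 qstep 0.5 cost 3e-11 zmin/max 0.053 0.054 end err mm [ 0.  0. -0.] q [  -7.   19.  -30. -109.  -16.    8.]
```

{"api": "arm_command", "payload": {
  "plan": [
    {"dx": 0.13, "dy": -0.02, "dz": 0.15, "wx": 0, "wy": 0, "wz": 0},
    {"dx": 0.13, "dy": -0.02, "dz": 0.15, "wx": 0, "wy": 0, "wz": 0},
    {"dx": 0.13, "dy": -0.02, "dz": 0.15, "wx": 0, "wy": 0, "wz": 0},
    {"dx": 0.13, "dy": -0.02, "dz": 0.15, "wx": 0, "wy": 0, "wz": 0},
    {"dx": 0.13, "dy": -0.02, "dz": 0.15, "wx": 0, "wy": 0, "wz": 0},
    {"dx": 0.12, "dy": -0.02, "dz": 0.13, "wx": 0, "wy": 0, "wz": 0},
    {"dx": 0.1, "dy": -0.02, "dz": 0.11, "wx": 0, "wy": 0, "wz": 0},
    {"dx": 0.08, "dy": -0.01, "dz": 0.09, "wx": 0, "wy": 0, "wz": 0},
    {"dx": 0.06, "dy": -0.01, "dz": 0.07, "wx": 0, "wy": 0, "wz": 0},
    {"dx": 0.06, "dy": -0.01, "dz": 0.07, "wx": 0, "wy": 0, "wz": 0}
  ]
}}

```text
time_s: 31.02
tcp_pos: [0.6243, 0.0799, 0.0546]
eef_rot: [28.0, 41.4, 16.3]
contact_force: [-1.9, 2.1, -0.5]
gripper_width: 0.0004
```

```bash
python3 dr.py
```

```text
t 31.02 tip rel edge mm [-15.6   1.4  47.3] rear corner [-22.5   3.3  41. ] xdir U [ 0.69  0.3  -0.66] q [  -8.   19.  -30. -105.  -18.    4.] F [-2.1  1.9 -0.5] clr [[0.028, 0.032, 0.0, 0.0, 0.001, 0.031], [0.028, 0.047, 0.017, 0.065, 0.062, 0.034]]
panel x range [-0.0091 -0.0051 -0.0008] 68
```

~8 mm to go; slow rows.

{"api": "arm_command", "payload": {
  "plan": [
    {"dx": 0.05, "dy": -0.01, "dz": 0.06, "wx": 0, "wy": 0, "wz": 0},
    {"dx": 0.05, "dy": -0.01, "dz": 0.06, "wx": 0, "wy": 0, "wz": 0},
    {"dx": 0.05, "dy": -0.01, "dz": 0.06, "wx": 0, "wy": 0, "wz": 0},
    {"dx": 0.05, "dy": -0.01, "dz": 0.06, "wx": 0, "wy": 0, "wz": 0},
    {"dx": 0.05, "dy": -0.01, "dz": 0.06, "wx": 0, "wy": 0, "wz": 0}
  ]
}}

```text
time_s: 31.48
tcp_pos: [0.6327, 0.078, 0.055]
eef_rot: [28.1, 41.4, 16.3]
contact_force: [-2.3, 2.8, -1.6]
gripper_width: 0.0003
```

{"api": "arm_command", "payload": {
  "plan": [
    {"dx": 0.04, "dy": 0, "dz": 0.05, "wx": 0, "wy": 0, "wz": 0},
    {"dx": 0.04, "dy": 0, "dz": 0.05, "wx": 0, "wy": 0, "wz": 0}
  ]
}}

```text
time_s: 31.65
tcp_pos: [0.6334, 0.0781, 0.0545]
eef_rot: [28.1, 41.5, 16.4]
contact_force: [-15.4, 1.5, 9.6]
gripper_width: 0.0004
```

```bash
python3 dr.py
```

```text
t 31.65 tip rel edge mm [-6.4  0.8 47.2] rear corner [-13.3   2.7  40.9] xdir U [ 0.69  0.3  -0.66] q [  -7.   19.  -29. -103.  -18.    1.] F [-15.4  -0.4   9.6] clr [[0.018, 0.023, 0.0, 0.005, 0.0, 0.031], [0.022, 0.04, 0.026, 0.075, 0.062, 0.034]]
panel x range [-0.0005 -0.0002 -0.    ] 3
```

{"api": "arm_command", "payload": {
  "plan": [
    {"dx": -0.1, "dy": 0.02, "dz": -0.11, "wx": 0, "wy": 0, "wz": 0},
    {"dx": -0.3, "dy": 0.02, "dz": -0.3, "wx": 0, "wy": 0, "wz": 0},
    {"dx": -0.5, "dy": 0.02, "dz": -0.4, "wx": 0, "wy": 0, "wz": 0},
    {"dx": -0.6, "dy": 0.02, "dz": -0.4, "wx": 0, "wy": 0, "wz": 0},
    {"dx": -0.6, "dy": 0.02, "dz": -0.4, "wx": 0, "wy": 0, "wz": 0},
    {"dx": -0.6, "dy": 0.02, "dz": -0.4, "wx": 0, "wy": 0, "wz": 0},
    {"dx": -0.6, "dy": 0.02, "dz": -0.4, "wx": 0, "wy": 0, "wz": 0},
    {"dx": -0.6, "dy": 0.02, "dz": -0.4, "wx": 0, "wy": 0, "wz": 0},
    {"dx": 0, "dy": 0, "dz": 0, "wx": 0, "wy": 0, "wz": 0}
  ]
}}

```text
time_s: 32.45
tcp_pos: [0.5403, 0.0771, 0.0747]
eef_rot: [27.6, 41.1, 15.7]
contact_force: [-1.2, 0.8, 0.0]
gripper_width: 0.0006
```

```bash
python3 dr.py
python3 - <<'E'
from screw import *
p,d=r.capture("scene"); cv2.imwrite("pics/sc_f.png",cv2.resize(p[90:260,130:350,::-1],None,fx=3.4,fy=3.4))
p,d=r.capture("wrist"); cv2.imwrite("pics/w_f.png",p[:,:,::-1]); m=r.camera_model("wrist")
U=toU(cloud("wrist",d,m))-np.array([edge[0],edge[1],0])
for n,lo_,hi_ in(("panel",.03,.07),("lip",.079,.085),("slab",.095,.112)):
    k=(U[...,2]>lo_)&(U[...,2]<hi_)&(abs(U[...,1])<.12)&(U[...,0]>-.05)&(U[...,0]<.03); q=U[k]
    print(n,len(q),np.round(np.percentile(q[:,0],[5,50,95]),4) if len(q) else "")
E
```

```text
t 32.45 tip rel edge mm [-98.6 -11.6  67.5] rear corner [-105.4   -9.7   61.1] xdir U [ 0.7   0.29 -0.66] q [ -11.   11.  -39. -106.  -20.    7.] F [-1.3  0.6  0. ] clr [[0.111, 0.111, 0.04, 0.0, 0.036, 0.051], [0.093, 0.099, 0.0, 0.0, 0.059, 0.054]]
panel x range [-0.0006 -0.0004 -0.0003] 2
panel 330 [-0.0014 -0.0003  0.0008]
lip 4 [-0.0129 -0.0127 -0.0118]
slab 265 [-0.0015 -0.0005  0.0006]
```

View pics/sc_f.png

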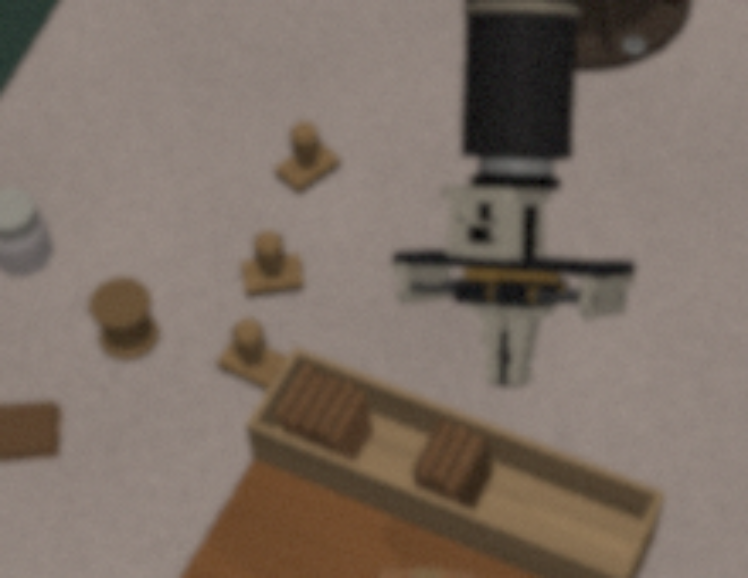

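View pics/top_d.png

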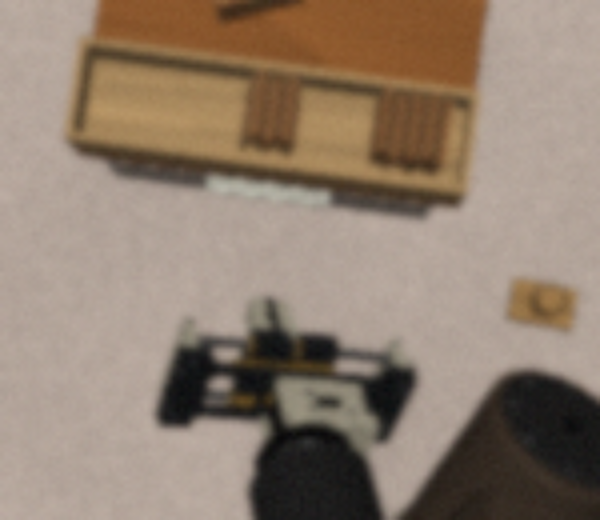

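View pics/w_f.png

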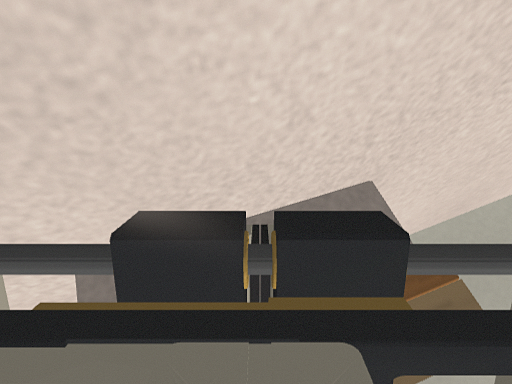

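Drawer face (−0.3 mm) and slab edge (−0.5 mm) are level, only the pull lip at top crop (268,190) stands out, and the robot touches nothing. I'm handing it in.

```bash
python3 -c "
from plant import r
print(r.close_job())"
```

```text
the job is handed in; nothing more can be done
None
```

The job is handed in at about 32.6 s of the 54 s allowed, with the stamp in the right-hand bay and the drawer fully home.

**What I did**
- I took the look-alike farthest to the right (y ≈ −0.28 m) and stood it in the right-hand bay. It sits about 30 mm toward the front panel from the marked bay point, so the tilted gripper would clear it at the lever. I then let go.
- I pressed the lever down, and while it was down pushed the drawer in from about 0.170 m to 0.146 m, past the catch. I then let the lever up.
- I pushed the drawer's front panel home at about 45 mm/s, slowing to about 20 mm/s at the end, and backed off.

**Last checks**
- **Drawer:** the wrist camera's depth put the panel face at −0.3 mm and the slab edge at −0.5 mm, so they are level. The motion also stopped at about 15 N.
- **Stamp:** it was last seen upright in the bay with the drawer at 0.146 m. It can't be seen now that the drawer is shut, so how it stands there is not checked.
- **Other things:** those visible in the last pictures looked undisturbed. I did not measure them again or look at the left-hand ones.

**What went less well**
- The first try at tilting the tool ran joint 3 to its range limit and joint 6 to within 0.1 degree of its limit, so I re-planned the approach with the arm in a different posture.
- The lever push went about 7 mm further than needed and peaked near 21 N, below the 40 N limit.
- The lever approach used a 53-degree tilt instead of the suggested 30 to 45, because the arm could not reach the suggested pose with enough clearance.

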